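Soak the slicer blades and set the pull timer

ROBOT

A 6-joint arm with a two-finger parallel gripper is mounted at the origin on the work surface. World frame = base frame: x ahead of the robot, y to its left, z up, the work surface at z = 0. Lengths are in mm, angles in rad, forces in N, time in s.
With the tool pointing down it reaches from about 350 to 775 mm from the base axis. Payload 7.3 kg.
Tool frame: the origin (TCP) lies midway between the tips of the shut fingers; the grasp point (between the pads) lies 19 mm behind it; z points along the fingers, y is the line along which they close (so a half turn about z gives the same grasp; the last joint's range is limited). The gripper opens to 92 mm and grips with 3 to 60 N. Pads are 19 mm wide; open, the fingers measure 130 mm over their backs; the gripper's body (75 mm by 190 mm) begins 47 mm behind the grasp point.
Start: joints at [1.173, 0.342, 1.524, -0, 1.275, -0.146], TCP at [130.786, 508.468, 226.741] pointing down, gripper open.
Joint ranges: [-2.53, 2.53], [-0.77, 2.02], [0.04, 2.7], [-1, 4.14], [0.28, 2.66], [-3.11, 3.11]. Speed limits (rad/s): [2.57, 2.57, 3.14, 3.14, 3.14, 3.14].

INTERFACE

Orientations are given as [roll, pitch, yaw] about the fixed x, y, z axes, in that order (R = Rz(yaw) Ry(pitch) Rx(roll)).
In Python, from plant import bot gives the robot as it stands.
- The arm moves only by the tool servo_tool, never from a script. Its argument "deltas" is a list of rows, each a list of 2 entries, a list of its own where there are three numbers: the shift along the tool's x, y, z in m, then the turn, a rotation vector about the tool's x, y, z in degrees. A call has 1 to 20 rows; each row shifts and turns the commanded pose from where the row before left it, along the tool's axes as they then stand; what a row does not reach is not made up. A row lasts 1/8 s, in which the tool goes at most 62.5 mm and 10.7 degrees, less where a joint would pass 70% of its speed; a pose out of reach is approached as far as the arm can. A call with a gripper value outside its range is refused whole. "fingers" is the opening, from 0 (shut) to 1 (fully open), set as the call begins (left out, the last holds). The fingers move at their own pace and stop on an object; the grip force is fixed at half the most. Time passes only in rows, so rows that do not move let the fingers close. It gives the time, the measured TCP pose, the force, the opening and the grip force at its end, in the units of the state.
- bot.get_obs(): the state, without advancing time (a new reading comes with each control period).
- bot.capture(name): name is "side" or "top" or "wrist"; returns the picture (400x640x3 uint8, red, green, blue); there is no depth.
- bot.camera_model(name): a dict with "mtx" (3x3 intrinsics, pixels), "dist" ([k1, k2, p1, p2, k3] as OpenCV has them; the pictures are not rectified), "xyz" and "rotation" of the camera in the world. Camera axes: x right, y down, z forward; pixel columns grow to the right and rows downward; lengths in mm; the calibration is good to about 2 mm. A picture is of the moment at which its call begins: read the wrist's pose just before it. camera_model takes no time and is no camera call; for the wrist camera it gives the pose at the moment of the call.
- bot.close_job(): hands the job in; it is judged then, once.
The state is a dict: "time": time; "joint_positions": joint angles; "dq": joint speeds; "tau": joint torques, N m; "tool_pos": TCP position; "tcp_rot": TCP orientation; "contact_force": force on the tool from outside, world axes, zero at the start; "moment": the same for the moment, N m; "grip_width": finger opening in mm; "finger_force": force on a finger pad.
Only numpy, scipy, OpenCV 4.12 (cv2) and the standard library are available. Lean on these libraries where they do the work, as an engineer would, in place of code of your own. Each camera call takes 0.05 s, during which the arm holds its last target. There are 200 camera calls.

TASK

Slide every slicer blade plate up out of the grey rack and lay it down in the white tub, all of it below the rim. Once all the plates are in, draw the timer's yellow slide out until its pointer is level with the gap between the two red fins, taking care not to draw it past them, hold it there for a good two seconds, then let it go all the way home. Before or after that, stand every cleaning brush in the steel cup with its bristles up, and leave the jar, the tin and the potato alone.

Things in the scene. Friction and masses are not known exactly. Their poses are not given: they have to be found in the camera images.
- plate0: slicer blade plate, green plastic frame with a steel blade window, 70 g: 8 mm thick (its x), 64 mm wide (its y), 110 mm long (its z). Origin at the middle of its lower edge; z runs to its upper edge, where the frame is solid green for 34 mm. At the start it stands upright in a slot of the rack, 66 mm of it above the rack. May be absent
- plate0_top (a point): middle of the green plate's upper edge, 110 mm along z from its origin
- plate1: slicer blade plate, orange plastic frame with a steel blade window, 70 g: 8 mm thick (its x), 64 mm wide (its y), 110 mm long (its z). Origin at the middle of its lower edge; z runs to its upper edge, where the frame is solid orange for 34 mm. At the start it stands upright in a slot of the rack, 66 mm of it above the rack. May be absent
- plate1_top (a point): middle of the orange plate's upper edge, 110 mm along z from its origin
- plate2: slicer blade plate, blue plastic frame with a steel blade window, 70 g: 8 mm thick (its x), 64 mm wide (its y), 110 mm long (its z). Origin at the middle of its lower edge; z runs to its upper edge, where the frame is solid blue for 34 mm. At the start it stands upright in a slot of the rack, 66 mm of it above the rack. May be absent
- plate2_top (a point): middle of the blue plate's upper edge, 110 mm along z from its origin
- rack: grey fixed rack, 160 x 86 mm, 50 mm high, origin under its centre; three slots 50 mm apart at x = -50, 0, +50 mm, each 12 mm wide (x) and 72 mm long (y), with the slot floor 6 mm above the table
- tub: white open fixed tub, outside 190 mm (its x) x 150 mm (its y) x 65 mm high, walls and floor 6 mm (a lip at the rim stands out 6 mm all round), origin under its centre
- timer: white pull timer, fixed. Origin on the table under the middle of the housing's front face; housing 90 x 90 x 85 mm high at x = 0 to 90 mm, and an aluminium bed 60 mm wide, 12 mm high from x = 0 to -240 mm, along which the slide is drawn to -x
- timer_slide (a joint): how far the timer's slide is drawn out, m: 0 home, 0.13 end stop. A spring pulls it home: 2.7 N at home plus 90 N/m, with damping 100 N s/m (drawing at 20 mm/s adds 2 N; let go, it runs home in about 2 s)
- timer_tab (a point): middle of the top of the slide's upright yellow tab, 80 mm above the table, 70 mm in front of the housing when home. The tab is 14 mm thick (the timer's x), 36 mm wide (y) and stands 50 mm above the black carriage (40 x 30 mm, top 30 mm above the table)
- timer_pointer (a point): tip of the thin yellow pointer on the slide, level with the tab's middle along the timer's x, 40 mm to the timer's -y side, 31 mm above the table
- marker: fixed black block 34 x 20 mm beside the timer's bed, its x parallel to the timer's x, with two red fins 30 mm high, each 4 mm thick, standing at x = -9 and +9 mm: a 14 mm wide gap between them. Origin on the table under the middle of the gap. The pointer tip passes close beside the fins, about 2 to 4 mm off, and is at the mark when it stands level with the gap
- brush0: cleaning brush, blue, 190 mm long, 60 g, square handle 18 x 18 mm; origin at the middle of its foot (end of handle), x runs along it to the head; the last 50 mm is the head, with stiff black bristles standing 12 mm out to y (42 mm long, 12 mm thick). At the start it lies on the table with its axis 9 mm up and its head away from the robot. May be absent
- brush1: cleaning brush, red, 190 mm long, 60 g, square handle 18 x 18 mm; origin at the middle of its foot (end of handle), x runs along it to the head; the last 50 mm is the head, with stiff black bristles standing 12 mm out to y (42 mm long, 12 mm thick). At the start it lies on the table with its axis 9 mm up and its head away from the robot. May be absent
- brush2: cleaning brush, white, 190 mm long, 60 g, square handle 18 x 18 mm; origin at the middle of its foot (end of handle), x runs along it to the head; the last 50 mm is the head, with stiff black bristles standing 12 mm out to y (42 mm long, 12 mm thick). At the start it lies on the table with its axis 9 mm up and its head away from the robot. May be absent
- cup: dark steel cup, fixed, outside diameter 100 mm, inside 92 mm, 125 mm high, inner floor 6 mm above the table; origin under its centre
- cup_floor (a point): centre of the cup's inner floor
- jar: amber jar with red cap, 64 mm across, 100 mm high, loose, to be left alone; origin under it
- tin: yellow tin, 60 mm across, 85 mm high, loose, to be left alone; origin under it
- potato: potato, about 64 mm across, 54 mm high, loose, to be left alone; origin under it
Things that resemble listed ones, but are neither listed nor needed, are in the scene too. Of the things shaped like the plate1, the orange one is meant.

How it is judged:
By the outcome, as a careful person would: the job done as asked, in the order asked, and still so for the second after the job is handed in, with the robot touching nothing.
Of plate0, plate1, plate2 only 2 to 3 are there at a start; the rules pass over those that are not, and their reading is None.
Of brush0, brush1, brush2 only 2 to 3 are there at a start; the rules pass over those that are not, and their reading is None.
At some moment in a run one of brush0, brush1, brush2 may be knocked a few centimetres aside while the robot is not near it.
Once in a run the grip may slacken for a moment while it holds something.
It also fails if it takes over 210 s, if anything falls off the work surface, if the arm or the gripper's body presses on something with over 40 N, if the wrist force passes 120 N, or if a joint passes its speed limit or range.

## Working session

There is one attempt and no reset: what is moved stays moved. The work goes in short steps, Python scripts to look and compute and a tool call to move; the robot and the scene stay as the last step left them, time stands still between calls to the robot, and variables do not carry over. Pictures are saved under pics/ and viewed, at most 14 in all, crops included, and the job is handed in when it is done.

Besides the shell and the picture viewer there is one more tool, called after ">>>" as a command line: name --argument value ..., lists and objects as JSON in quotes. servo_tool: Moves the arm, as the interface text tells. Its arguments: {"type":"object","properties":{"deltas":{"type":"array"},"fingers":{"type":"number"}},"required":["deltas"]}

```bash
ls; mkdir -p pics
python3 - <<'E'
from plant import bot
import cv2,numpy as np
o=bot.get_obs();print({k:np.round(v,3).tolist() for k,v in o.items()})
for n in ['top','side','wrist']:
    m=bot.camera_model(n);print(n,{k:np.round(v,4).tolist() for k,v in m.items()})
    im=bot.capture(n);cv2.imwrite(f'pics/{n}0.png',im[:,:,::-1])
E
```

```text
pics
{'time': 0.0, 'joint_positions': [1.173, 0.343, 1.525, 0.0, 1.275, -0.146], 'dq': [0.001, 0.002, 0.001, 0.0, 0.0, -0.001], 'tau': [-0.0, -43.125, -24.422, 0.072, 0.056, -0.0], 'tool_pos': [130.603, 508.059, 226.029], 'tcp_rot': [-3.14, -0.0, 2.89], 'contact_force': [-0.426, 0.922, 0.303], 'moment': [0.001, 0.05, -0.017], 'finger_force': 0.0, 'grip_width': 91.984}
top {'mtx': [[514.6111, 0.0, 324.1492], [0.0, 514.6111, 199.2782], [0.0, 0.0, 1.0]], 'dist': [-0.0588, 0.0, 0.0, 0.0, 0.0], 'xyz': [291.4183, 9.6247, 1304.8869], 'rotation': [-2.9264, -0.0006, -1.6461]}
side {'mtx': [[479.8018, 0.0, 309.5958], [0.0, 479.8018, 197.0296], [0.0, 0.0, 1.0]], 'dist': [-0.1139, 0.0, 0.0, 0.0, 0.0], 'xyz': [366.4578, 1207.2162, 908.1155], 'rotation': [-2.1658, -0.002, -2.9756]}
wrist {'mtx': [[308.0954, 0.0, 324.4954], [0.0, 308.0954, 199.8748], [0.0, 0.0, 1.0]], 'dist': [-0.0308, 0.0, 0.0, 0.0, 0.0], 'xyz': [65.724, 525.7064, 382.3078], 'rotation': [2.8852, 0.0018, 1.3183]}
```

View pics/top0.png

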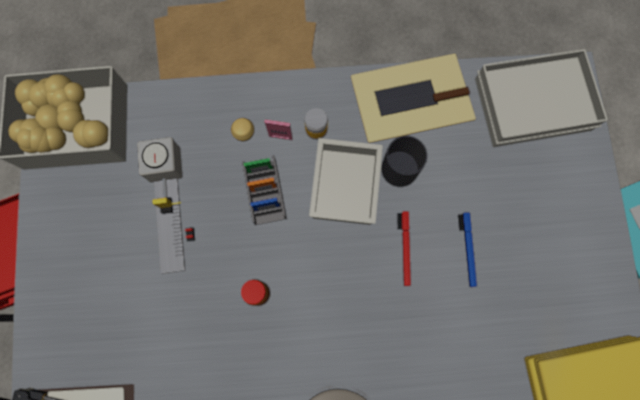

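View pics/side0.png

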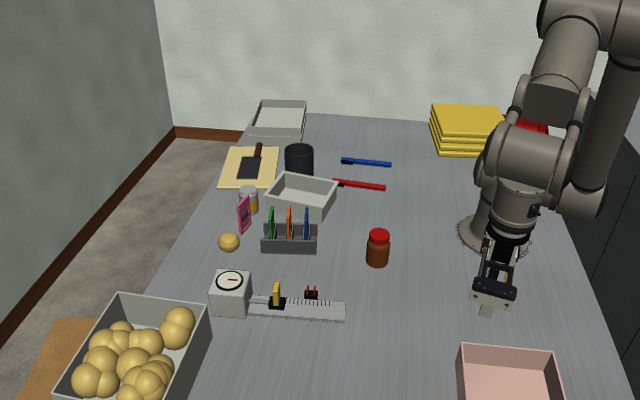

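```bash
cat > h.py <<'E'
from plant import bot
import cv2,numpy as np
from scipy.spatial.transform import Rotation as R
def cam(n):
    m=bot.camera_model(n);m={k:np.array(v,float) for k,v in m.items()};m['R']=R.from_euler('xyz',m['rotation']).as_matrix();return m
def px2w(m,uv,z):
    uv=np.array(uv,float).reshape(-1,1,2)
    n=cv2.undistortPoints(uv,m['mtx'],m['dist']).reshape(-1,2)
    d=np.c_[n,np.ones(len(n))]@m['R'].T
    return m['xyz']+d*((z-m['xyz'][2])/d[:,2])[:,None]
def w2px(m,p):
    p=np.array(p,float).reshape(-1,3)
    rv=cv2.Rodrigues(m['R'].T)[0];t=-m['R'].T@m['xyz']
    return cv2.projectPoints(p,rv,t,m['mtx'],m['dist'])[0].reshape(-1,2)
def blobs(im,lo,hi,box=None,amin=8):
    """im RGB; HSV bounds; box u0,v0,u1,v1 -> list of contours largest first"""
    h=cv2.cvtColor(im,cv2.COLOR_RGB2HSV);k=cv2.inRange(h,np.array(lo),np.array(hi))
    if box is not None:
        b=np.zeros_like(k);b[box[1]:box[3],box[0]:box[2]]=1;k=k*b
    c=cv2.findContours(k,cv2.RETR_EXTERNAL,cv2.CHAIN_APPROX_NONE)[0]
    return sorted([x.reshape(-1,2) for x in c if cv2.contourArea(x)>=amin],key=lambda x:-cv2.contourArea(x))
def rect(m,c,z):
    w=px2w(m,c,z)[:,:2].astype(np.float32);return cv2.minAreaRect(w)
E
python3 - <<'E'
from h import *
im=cv2.imread('pics/top0.png')[:,:,::-1].copy();m=cam('top')
def rep(name,lo,hi,box,z):
    for c in blobs(im,lo,hi,box)[:2]:
        r=rect(m,c,z);bp=cv2.boxPoints(r);print(name,z,np.round(r[0]),np.round(r[1]),round(r[2],1),bp.round().tolist())
B=(235,145,300,230)
rep('green',(45,80,40),(85,255,255),B,116)
rep('orange',(5,120,60),(20,255,255),B,116)
rep('blue',(100,120,60),(130,255,255),B,116)
rep('redbrush',(0,120,60),(6,255,255),(395,200,420,300),18)
rep('redbrush',(172,120,60),(180,255,255),(395,200,420,300),18)
rep('bluebrush',(100,120,60),(130,255,255),(450,200,490,300),18)
rep('tab',(22,120,60),(35,255,255),(140,190,200,215),80)
rep('fins',(0,120,60),(8,255,255),(180,220,200,245),30)
rep('fins',(172,120,60),(180,255,255),(180,220,200,245),30)
rep('cup',(0,0,0),(180,255,70),(375,125,435,195),125)
rep('tub',(0,0,130),(180,60,255),(300,130,390,230),65)
rep('rack',(0,0,40),(180,80,110),(235,145,292,230),50)
rep('housing',(0,0,130),(180,60,255),(135,132,180,182),85)
a=cv2.resize(im[120:290,130:300],None,fx=3.5,fy=3.5,interpolation=cv2.INTER_CUBIC)
cv2.imwrite('pics/topA.png',a[:,:,::-1])
a=cv2.resize(im[125:295,300:490],None,fx=3.5,fy=3.5,interpolation=cv2.INTER_CUBIC)
cv2.imwrite('pics/topB.png',a[:,:,::-1])
E
```

```text
green 116 [646. 142.] [27. 65.] 7.4 [[629.0, 172.0], [637.0, 108.0], [663.0, 111.0], [655.0, 176.0]]
orange 116 [598. 136.] [25. 66.] 6.8 [[582.0, 168.0], [590.0, 102.0], [614.0, 105.0], [606.0, 170.0]]
blue 116 [555. 133.] [10. 60.] 5.8 [[546.0, 162.0], [553.0, 102.0], [563.0, 103.0], [557.0, 163.0]]
redbrush 18 [ 432. -206.] [ 19. 184.] 85.5 [[339.0, -208.0], [523.0, -223.0], [524.0, -204.0], [341.0, -190.0]]
bluebrush 18 [ 417. -368.] [ 18. 185.] 88.4 [[324.0, -374.0], [509.0, -379.0], [509.0, -361.0], [324.0, -356.0]]
tab 80 [580. 384.] [48. 23.] 85.7 [[567.0, 361.0], [590.0, 359.0], [593.0, 407.0], [571.0, 409.0]]
fins 30 [500. 332.] [10. 15.] 23.0 [[493.0, 337.0], [498.0, 323.0], [508.0, 328.0], [502.0, 341.0]]
fins 30 [517. 333.] [15.  8.] 85.8 [[513.0, 325.0], [520.0, 325.0], [522.0, 340.0], [514.0, 340.0]]
cup 125 [ 628. -207.] [ 94. 130.] 58.9 [[548.0, -213.0], [659.0, -281.0], [708.0, -200.0], [596.0, -133.0]]
tub 65 [609. -70.] [166. 206.] 79.1 [[492.0, -132.0], [694.0, -171.0], [726.0, -7.0], [523.0, 32.0]]
rack 50 [601. 137.] [169.  90.] 7.2 [[511.0, 172.0], [523.0, 82.0], [691.0, 103.0], [679.0, 193.0]]
housing 85 [701. 401.] [87. 85.] 3.8 [[655.0, 441.0], [660.0, 355.0], [747.0, 361.0], [741.0, 447.0]]
```

View pics/topA.png

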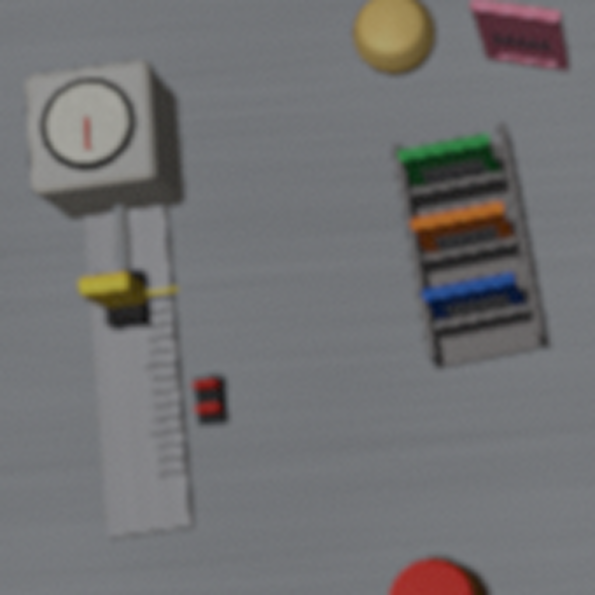

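View pics/topB.png

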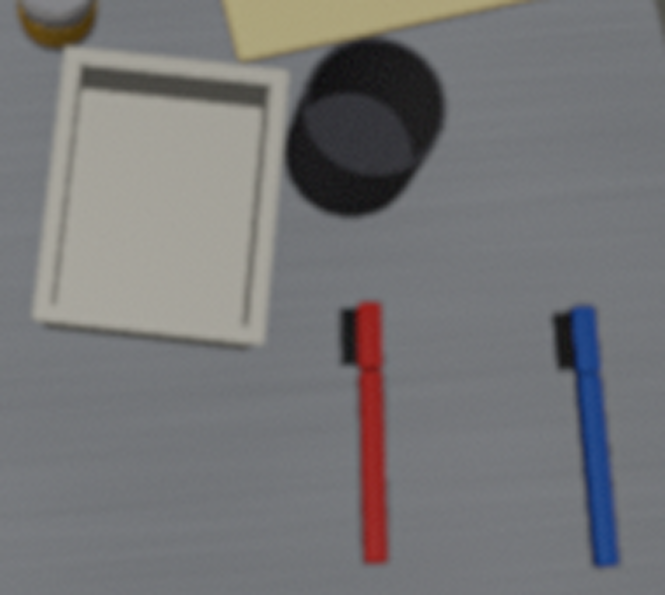

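```bash
cat >> h.py <<'E'
def pose():
    o=bot.get_obs();return np.array(o['tool_pos']),R.from_euler('xyz',o['tcp_rot']),o
def go(p,rpy_deg,first='turn'):
    """turn (deg, tool axes) then shift (m, axes after turn) from the measured pose to p, rpy"""
    p0,r0,o=pose();r1=R.from_euler('xyz',rpy_deg,degrees=True)
    print('t',round(o['time'],2),'at',p0.round(1),np.rad2deg(o['tcp_rot']).round(1),'q',np.round(o['joint_positions'],3),'w',round(o['grip_width'],1))
    print(' turn',np.rad2deg((r0.inv()*r1).as_rotvec()).round(1),'shift after turn m',(r1.inv().apply(np.array(p)-p0)/1000).round(4),' shift before turn',(r0.inv().apply(np.array(p)-p0)/1000).round(4))
def snap(n,f=None):
    p,r,o=pose();m=cam(n);im=np.array(bot.capture(n))
    if f: cv2.imwrite(f'pics/{f}.png',im[:,:,::-1])
    return m,im
E
python3 - <<'E'
from h import *
go((560,120,226),(180,0,97.2))
E
```

```text
t 0.15 at [130.7 508.2 226.2] [-179.9   -0.   165.6] q [ 1.173  0.343  1.525  0.     1.275 -0.146] w 92.0
 turn [-0.1  0.  68.4] shift after turn m [-4.389e-01  3.773e-01  2.000e-04]  shift before turn [-5.125e-01 -2.690e-01  4.000e-04]
```

>>> servo_tool --deltas '[[[0,0,-0.005],[0,0,10]],[[0,0,-0.005],[0,0,10]],[[-0.02,0.02,0],[0,0,10]],[[-0.03,0.02,0],[0,0,10]],[[-0.035,0.03,0],[0,0,10]],[[-0.035,0.03,0],[0,0,10]],[[-0.04,0.035,0],[0,0,8.4]],[[-0.04,0.035,0],[0,0,0]],[[-0.04,0.035,0],[0,0,0]],[[-0.04,0.035,0],[0,0,0]],[[-0.04,0.035,0],[0,0,0]],[[-0.04,0.035,0],[0,0,0]],[[-0.035,0.03,0],[0,0,0]],[[-0.03,0.02,0],[0,0,0]],[[0,0,0],[0,0,0]],[[0,0,0],[0,0,0]]]' --fingers 0.35

```text
time: 2.15
tool_pos: [581.2, 213.7, 236.3]
tcp_rot: [-3.14, -0.0, 1.696]
contact_force: [0.3, 0.3, -0.3]
grip_width: 31.9
finger_force: 0.0
```

Run:
```python
from h import *
go((605,137,150),(180,0,97.2))
m,im=snap('wrist','w1')
print(w2px(m,[[655,143,116],[605,137,116],[555,132,116]]).round())
for n,lo,hi in [('g',(45,80,30),(85,255,255)),('o',(5,120,40),(20,255,255)),('b',(100,120,40),(130,255,255))]:
    for c in blobs(im,lo,hi,None,100)[:2]:
        r=rect(m,c,116);print(n,np.round(r[0],1),np.round(r[1],1),cv2.boxPoints(r).round().tolist(),cv2.boundingRect(c))
```

```text
t 2.15 at [581.2 213.7 236.3] [-179.9   -0.    97.2] q [2.280e-01 5.130e-01 1.227e+00 1.000e-03 1.403e+00 1.030e-01] w 31.9
 turn [-0.1 -0.  -0. ] shift after turn m [-0.0791  0.014   0.0863]  shift before turn [-0.0791  0.0142  0.0863]
[[389. 273.]
 [338. 273.]
 [287. 272.]]
o [701.4 104.1] [180.   10.4] [[611.0, 98.0], [613.0, 88.0], [791.0, 110.0], [790.0, 121.0]] (339, 307, 173, 10)
o [392.  194.4] [33.  52.1] [[366.0, 210.0], [389.0, 164.0], [419.0, 179.0], [395.0, 225.0]] (92, 165, 47, 56)
```

View pics/w1.png

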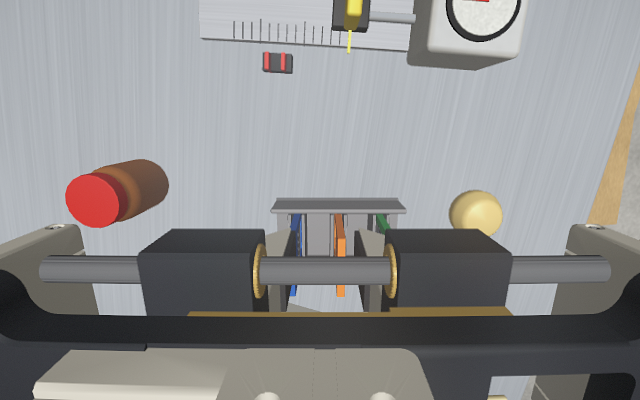

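Run:
```python
from h import *
im=cv2.imread('pics/w1.png')[:,:,::-1].copy();m=cam('wrist')
h=cv2.cvtColor(im,cv2.COLOR_RGB2HSV)
for n,lo,hi in [('g',(45,80,20),(85,255,255)),('o',(5,120,30),(20,255,255)),('b',(100,100,30),(130,255,255))]:
    k=cv2.inRange(h,np.array(lo),np.array(hi))
    for v in range(208,256,5):
        u=np.where(k[v,270:410])[0]+270
        if len(u): print(n,v,u.min(),u.max(),px2w(m,[[u.min(),v],[u.max()+1,v]],116)[:,:2].round(1).tolist(),h[v,u][:,2].tolist())
for v in (202,206,210): print(v,im[v,262:282].sum(1)//3,im[v,396:412].sum(1)//3)
for u in (300,330,370): print(u,im[190:220,u].sum(1)//3)
# timer pointer and fins
ye=blobs(im,(22,150,80),(35,255,255),(320,0,380,70),3)
for c in ye: print('yellow',c.min(0),c.max(0))
k=c
for z in (31,):
    y=[c for c in ye][0]; tip=y[y[:,1]==y[:,1].max()].mean(0);print('tip',tip,px2w(m,tip+.5,31).round(1))
for c in blobs(im,(0,120,60),(8,255,255),(255,45,300,75),3)+blobs(im,(172,120,60),(180,255,255),(255,45,300,75),3):
    r=rect(m,c,30);print('fin',c.min(0),c.max(0),np.round(r[0],1),np.round(r[1],1),cv2.boxPoints(r).round(1).tolist())
```

```text
g 218 378 384 [[634.6, 198.7], [641.2, 199.5]] [105, 123, 123, 123, 122, 125, 114]
g 223 381 386 [[638.3, 194.1], [643.9, 194.8]] [114, 125, 122, 122, 121, 122]
g 228 380 389 [[638.2, 189.0], [647.7, 190.2]] [90, 119, 125, 102, 102, 102, 102]
g 233 383 384 [[641.9, 184.4], [643.8, 184.6]] [90, 88]
o 218 335 341 [[594.3, 193.6], [600.9, 194.4]] [130, 165, 162, 162, 161, 163, 168]
o 223 334 342 [[594.0, 188.6], [602.5, 189.6]] [163, 141, 161, 162, 161, 162, 164, 162, 169]
o 228 334 343 [[594.7, 183.6], [604.1, 184.8]] [166, 216, 119, 164, 162, 162, 161, 162, 163, 153]
o 233 334 343 [[595.4, 178.6], [604.9, 179.8]] [191, 223, 158, 163, 161, 162, 162, 161, 162]
o 238 334 344 [[596.0, 173.5], [606.5, 174.8]] [194, 166, 183, 187, 186, 184, 185, 185, 191]
o 243 334 345 [[596.7, 168.4], [608.2, 169.8]] [201, 177, 137, 245, 238, 236, 236, 236, 237, 240, 192]
o 248 334 391 [[597.4, 163.2], [653.3, 170.2]] [182, 160, 144, 245, 238, 237, 237, 237, 238, 242, 161]
o 253 334 394 [[598.1, 158.0], [657.2, 165.4]] [125, 109, 158, 244, 238, 237, 236, 237, 238, 242, 170, 169]
b 218 293 298 [[555.0, 188.
[... 1153 characters left out ...]
65 127 128 116 102 105 105 105 105 104 106
 102 140 169 166 152 114  79 100 110 109 110 111]
370 [183 182 182 182 183 182 185 163 128 128 117 104 104 105 105 104 105 105
 101 139 166 165 152 110  80  82  81  83  82  82]
yellow [346   0] [362  16]
tip [358.  16.] [[595.6 391.8  31. ]]
fin [281  53] [284  69] [519.7 337.8] [ 3.3 16.5] [[517.2999877929688, 345.79998779296875], [518.9000244140625, 329.3999938964844], [522.2000122070312, 329.70001220703125], [520.5999755859375, 346.1000061035156]]
fin [265  52] [268  68] [502.2 336.7] [ 3.3 16.5] [[499.8999938964844, 344.79998779296875], [501.20001220703125, 328.29998779296875], [504.5, 328.6000061035156], [503.20001220703125, 345.1000061035156]]
```

>>> servo_tool --deltas '[[[-0.03,0.006,0],[0,0,0]],[[-0.03,0.006,0],[0,0,0]],[[-0.0173,0.0038,0.02],[0,0,0]],[[0,0,0.03],[0,0,0]],[[0,0,0.02],[0,0,0]],[[0,0,0.02],[0,0,0]],[[0,0,0.02],[0,0,0]],[[0,0,0.02],[0,0,0]],[[0,0,0.0223],[0,0,0]],[[0,0,0],[0,0,0]],[[0,0,0],[0,0,0]]]'

```text
time: 3.58
tool_pos: [607.3, 139.5, 85.5]
tcp_rot: [3.14, -0.0, 1.697]
contact_force: [-0.4, -0.1, 0.7]
grip_width: 32.0
finger_force: 0.0
```

>>> servo_tool --deltas '[[[0,0,0],[0,0,0]],[[0,0,0],[0,0,0]],[[0,0,0],[0,0,0]],[[0,0,0],[0,0,0]],[[0,0,0],[0,0,0]]]' --fingers 0

```text
time: 4.2
tool_pos: [607.3, 138.6, 84.9]
tcp_rot: [3.141, -0.0, 1.696]
contact_force: [-1.0, 0.1, 3.4]
grip_width: 7.9
finger_force: 30.0
```

>>> servo_tool --deltas '[[[0,0,-0.01],[0,0,0]],[[0,0,-0.02],[0,0,0]],[[0,0,-0.02],[0,0,0]],[[0,0,-0.03],[0,0,0]],[[0,0,-0.03],[0,0,0]],[[0,0,-0.01],[0,0,0]],[[0,0,0],[0,0,0]]]'

```text
time: 5.08
tool_pos: [607.1, 138.6, 204.6]
tcp_rot: [3.141, -0.0, 1.696]
contact_force: [0.4, 0.4, -0.9]
grip_width: 7.9
finger_force: 30.0
```

Run:
```python
from h import *
go((633,-74,190),(180,0,79.1))
go((633,-74,78.4),(150,0,79.1))
m=cam('wrist');print(m['xyz'])
```

```text
t 5.08 at [607.1 138.6 204.6] [180.   -0.   97.2] q [ 0.101  0.539  1.27   0.     1.332 -0.024] w 7.9
 turn [ 0.  -0.  18.1] shift after turn m [-0.2039  0.0656  0.0146]  shift before turn [-0.2142 -0.0008  0.0145]
t 5.08 at [607.1 138.6 204.6] [180.   -0.   97.2] q [ 0.101  0.539  1.27   0.     1.332 -0.024] w 7.9
 turn [-29.7  -4.7  17.7] shift after turn m [-0.2039 -0.0062  0.1421]  shift before turn [-0.2142 -0.0009  0.1261]
[599.32604226 206.4749492  360.72927373]
```

>>> servo_tool --deltas '[[[-0.04,0,0.0005],[0,0,0]],[[-0.05,0,0.004],[0,0,3]],[[-0.05,0,0.004],[0,0,3]],[[-0.05,0.006,0.004],[0,0,6]],[[-0.0242,0.005,0.002],[0,0,6.1]],[[0,0,0],[-10,0,0]],[[0,0,0],[-10,0,0]],[[0,0,0],[-10,0,0]],[[0,-0.01,0.0173],[0,0,0]],[[0,-0.01,0.0173],[0,0,0]],[[0,-0.01,0.0173],[0,0,0]],[[0,-0.01,0.0173],[0,0,0]],[[0,0,0],[0,0,0]],[[0,0,0],[0,0,0]]]'

```text
time: 6.82
tool_pos: [631.6, -74.8, 109.8]
tcp_rot: [2.623, -0.0, 1.38]
contact_force: [0.2, 0.1, -0.6]
grip_width: 7.8
finger_force: 30.0
```

Run:
```python
from h import *
go((633,-74,78.4),(150,0,79.1))
m,im=snap('wrist','w2')
m,im=snap('top');cv2.imwrite('pics/t2.png',cv2.resize(im[100:260,220:480],None,fx=3,fy=3)[:,:,::-1])
```

```text
t 6.83 at [631.6 -74.8 109.8] [150.3  -0.   79.1] q [-0.254  0.459  1.854  0.104  0.312 -0.154] w 7.8
 turn [-0.3 -0.  -0. ] shift after turn m [ 0.001  -0.0147  0.0278]  shift before turn [ 0.001  -0.0145  0.0278]
```

View pics/w2.png

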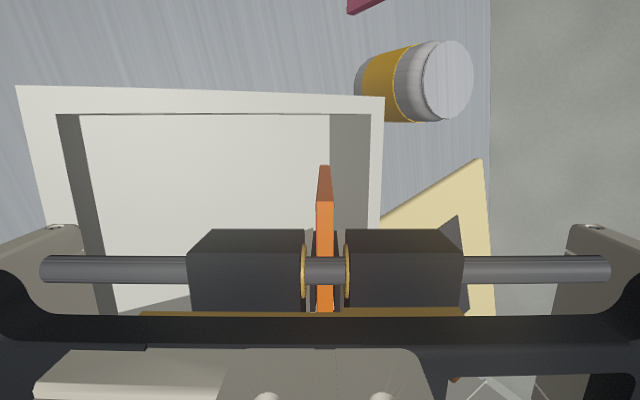

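Run:
```python
from h import *
go((645,-77,83.7),(160,0,79.1))
```

```text
t 6.92 at [632.  -74.9 110.6] [150.2  -0.   79.1] q [-0.254  0.458  1.853  0.104  0.312 -0.154] w 7.6
 turn [ 9.8 -0.  -0. ] shift after turn m [0.0004 0.0031 0.0298]  shift before turn [ 0.0004 -0.002   0.0299]
```

>>> servo_tool --deltas '[[[0,0,0],[9.8,0,0]],[[0,0.001,0.01],[0,0,0]],[[0,0.001,0.01],[0,0,0]],[[0,0.001,0.01],[0,0,0]],[[0,0,0],[0,0,0]],[[0,0,0],[0,0,0]]]'

```text
time: 7.68
tool_pos: [644.6, -77.0, 81.9]
tcp_rot: [2.785, -0.001, 1.381]
contact_force: [0.8, -1.1, -0.1]
grip_width: 7.8
finger_force: 30.0
```

Run:
```python
from h import *
go((645,-77,83.7),(160,0,79.1));print(bot.get_obs()['contact_force'])
```

```text
t 7.67 at [644.6 -77.   81.9] [ 1.596e+02 -1.000e-01  7.910e+01] q [-0.247  0.553  1.693  0.041  0.54  -0.088] w 7.8
 turn [ 0.4 -0.1 -0. ] shift after turn m [ 0.      0.001  -0.0016]  shift before turn [ 0.      0.001  -0.0015]
[ 0.78837651 -1.05590569 -0.10135991]
```

>>> servo_tool --deltas '[[[0,0,0],[0,0,0]],[[0,0,0],[0,0,0]],[[0,0,0],[0,0,0]],[[0,0,-0.02],[0,0,0]],[[0,0,-0.02],[0,0,0]],[[0,0,-0.02],[0,0,0]],[[0,0,-0.04],[0,0,0]],[[0,0,-0.03],[10,0,0]],[[0,0,-0.01],[9.6,0,0]],[[0.03,0,0],[0,0,-5]],[[0.05,0,0],[0,0,-5]],[[0.05,0,0],[0,0,-8]],[[0.05,0,0],[0,0,0]],[[0,0,0],[0,0,0]]]' --fingers 0.35

```text
time: 9.43
tool_pos: [604.9, 113.8, 209.8]
tcp_rot: [3.102, 0.01, 1.7]
contact_force: [0.6, -0.6, -0.4]
grip_width: 32.3
finger_force: 0.0
```

Run:
```python
from h import *
go((557,132,170),(180,0,97.2))
m,im=snap('top');a=cv2.resize(im[100:260,220:480],None,fx=3,fy=3);cv2.imwrite('pics/t3.png',a[:,:,::-1])
```

```text
t 9.43 at [604.9 113.8 209.8] [177.7   0.6  97.4] q [ 0.066  0.499  1.324 -0.008  1.278 -0.062] w 32.3
 turn [2.3 0.6 0.2] shift after turn m [ 0.0241 -0.0452  0.0398]  shift before turn [ 0.0246 -0.0467  0.0377]
```

View pics/t3.png

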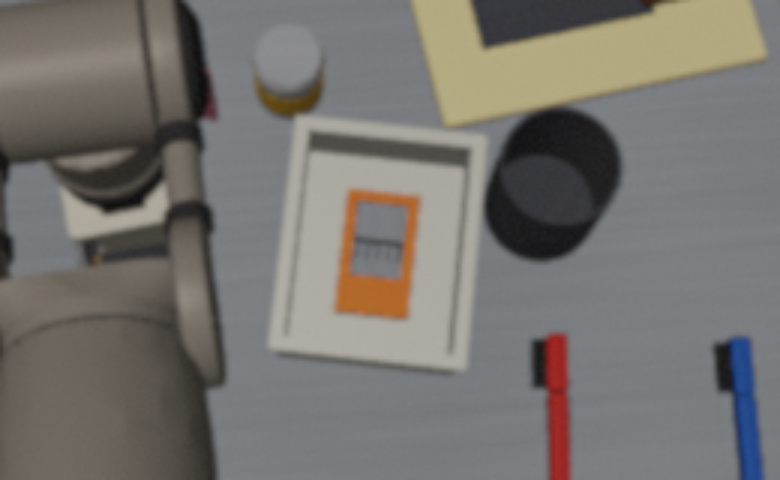

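>>> servo_tool --deltas '[[[0,0,0],[2.3,0.6,0.2]],[[0.0143,-0.0245,0],[0,0,0]],[[0.01,-0.02,0],[0,0,0]],[[0,0,0.0258],[0,0,0]],[[0,0,0.02],[0,0,0]],[[0,0,0.02],[0,0,0]],[[0,0,0.02],[0,0,0]],[[0,0,0.02],[0,0,0]],[[0,0,0.02],[0,0,0]],[[0,0,0],[0,0,0]],[[0,0,0],[0,0,0]]]' --fingers 0.35

```text
time: 10.85
tool_pos: [559.2, 128.3, 83.8]
tcp_rot: [3.141, 0.001, 1.691]
contact_force: [-0.2, 0.2, -0.1]
grip_width: 32.0
finger_force: 0.0
```

>>> servo_tool --deltas '[[[0,0,0],[0,0,0]],[[0,0,0],[0,0,0]],[[0,0,0],[0,0,0]],[[0,0,0],[0,0,0]],[[0,0,0],[0,0,0]]]' --fingers 0

```text
time: 11.48
tool_pos: [558.7, 129.1, 82.9]
tcp_rot: [-3.141, 0.0, 1.692]
contact_force: [0.1, 0.1, 3.4]
grip_width: 7.7
finger_force: 30.0
```

>>> servo_tool --deltas '[[[0,0,-0.01],[0,0,0]],[[0,0,-0.02],[0,0,0]],[[0,0,-0.02],[0,0,0]],[[0,0,-0.03],[0,0,0]],[[0,0,-0.03],[0,0,0]],[[0,0,-0.01],[0,0,0]],[[0,0,0],[0,0,0]]]'

```text
time: 12.35
tool_pos: [558.7, 129.1, 202.7]
tcp_rot: [-3.141, 0.0, 1.692]
contact_force: [-0.9, -0.4, -0.6]
grip_width: 7.9
finger_force: 30.0
```

Run:
```python
from h import *
go((645,-77,135),(160,0,79.1))
go((645,-77,135),(180,0,79.1))
```

```text
t 12.35 at [558.7 129.1 202.7] [-180.     0.    96.9] q [ 0.094  0.45   1.424 -0.     1.268 -0.027] w 7.9
 turn [-19.9  -3.1  17.7] shift after turn m [-0.186   0.0931  0.1059]  shift before turn [-0.215   0.0608  0.0678]
t 12.35 at [558.7 129.1 202.7] [-180.     0.    96.9] q [ 0.094  0.45   1.424 -0.     1.268 -0.027] w 7.9
 turn [-0.   0.  17.8] shift after turn m [-0.186   0.1237  0.0677]  shift before turn [-0.215   0.0608  0.0678]
```

>>> servo_tool --deltas '[[[-0.04,0.008,0],[0,0,0]],[[-0.05,0.01,0],[0,0,0]],[[-0.05,0.01,0],[0,0,0]],[[-0.05,0.01,0],[0,0,0]],[[-0.0184,0.0016,0],[0,0,8.9]],[[0,0,0],[0,0,8.9]],[[0,0,0],[-10,0,0]],[[0,0,0],[-10,0,0]],[[0,-0.0077,0.0212],[0,0,0]],[[0,-0.0077,0.0212],[0,0,0]],[[0,-0.0077,0.0212],[0,0,0]],[[0,-0.0077,0.0212],[0,0,0]],[[0,0,0],[0,0,0]],[[0,0,0],[0,0,0]]]'

```text
time: 14.1
tool_pos: [623.2, -73.1, 112.4]
tcp_rot: [2.794, 0.001, 1.381]
contact_force: [-0.3, 0.4, -0.6]
grip_width: 7.8
finger_force: 30.0
```

Run:
```python
from h import *
go((623,-73,91),(160,0,79.1))
```

```text
t 14.1 at [623.2 -73.1 112.4] [160.1   0.   79.1] q [-0.249  0.48   1.718  0.035  0.597 -0.085] w 7.8
 turn [-0.1  0.   0.1] shift after turn m [ 0.0001 -0.0075  0.02  ]  shift before turn [ 0.0001 -0.0075  0.02  ]
```

Lower, release, withdraw, and return to above the rack.

>>> servo_tool --deltas '[[[0,-0.0038,0.01],[0,0,0]],[[0,-0.0037,0.01],[0,0,0]],[[0,0,0],[0,0,0]]]'

```text
time: 14.48
tool_pos: [622.1, -72.9, 89.8]
tcp_rot: [2.796, 0.001, 1.381]
contact_force: [0.0, 0.0, -1.1]
grip_width: 7.9
finger_force: 30.0
```

>>> servo_tool --deltas '[[[0,0,0],[0,0,0]],[[0,0,0],[0,0,0]],[[0,0,0],[0,0,0]],[[0,0,-0.02],[0,0,0]],[[0,0,-0.02],[0,0,0]],[[0,0,-0.02],[0,0,0]],[[0,0,-0.04],[0,0,0]],[[0,0,-0.03],[10,0,0]],[[0,0,0],[10,0,0]],[[0.03,0,0],[0,0,-6]],[[0.05,0.02,0],[0,0,-6]],[[0.05,0.03,0],[0,0,-6]],[[0.05,0.03,0],[0,0,0]],[[0,0,0],[0,0,0]]]' --fingers 0.35

```text
time: 16.23
tool_pos: [664.0, 120.9, 210.4]
tcp_rot: [3.118, 0.007, 1.701]
contact_force: [-0.8, -0.3, 0.4]
grip_width: 32.0
finger_force: 0.0
```

Run:
```python
from h import *
go((657,143,83.5),(180,0,97.2))
m,im=snap('top','t4')
B=(305,135,385,230)
for n,lo,hi in [('o',(5,120,60),(20,255,255)),('b',(100,120,60),(130,255,255))]:
    for c in blobs(im,lo,hi,B)[:2]:
        r=rect(m,c,18);print(n,np.round(r[0]),np.round(r[1]),cv2.boxPoints(r).round().tolist())
```

```text
t 16.23 at [664.  120.9 210.4] [178.6   0.4  97.5] q [ 0.069  0.623  1.105 -0.005  1.389 -0.06 ] w 32.0
 turn [1.4 0.4 0.3] shift after turn m [ 0.0228 -0.0041  0.1269]  shift before turn [ 0.0236 -0.007   0.1266]
o [654. -78.] [59. 15.] [[640.0, -105.0], [654.0, -109.0], [667.0, -51.0], [653.0, -48.0]]
b [591. -62.] [ 58. 107.] [[533.0, -80.0], [638.0, -101.0], [649.0, -44.0], [544.0, -23.0]]
```

>>> servo_tool --deltas '[[[0,0,0],[1.4,0.4,0.3]],[[0.0228,-0.0041,0],[0,0,0]],[[0,0,0.0269],[0,0,0]],[[0,0,0.02],[0,0,0]],[[0,0,0.02],[0,0,0]],[[0,0,0.02],[0,0,0]],[[0,0,0.02],[0,0,0]],[[0,0,0.02],[0,0,0]],[[0,0,0],[0,0,0]],[[0,0,0],[0,0,0]]]' --fingers 0.35

```text
time: 17.52
tool_pos: [656.8, 139.0, 84.1]
tcp_rot: [-3.141, 0.0, 1.691]
contact_force: [1.2, -0.2, 1.4]
grip_width: 32.0
finger_force: 0.0
```

>>> servo_tool --deltas '[[[0,0,0],[0,0,0]],[[0,0,0],[0,0,0]],[[0,0,0],[0,0,0]],[[0,0,0],[0,0,0]],[[0,0,0],[0,0,0]]]' --fingers 0

```text
time: 18.15
tool_pos: [656.7, 138.8, 83.0]
tcp_rot: [-3.14, 0.0, 1.691]
contact_force: [-0.2, -0.4, 3.3]
grip_width: 7.9
finger_force: 30.0
```

>>> servo_tool --deltas '[[[0,0,-0.01],[0,0,0]],[[0,0,-0.02],[0,0,0]],[[0,0,-0.02],[0,0,0]],[[0,0,-0.03],[0,0,0]],[[0,0,-0.03],[0,0,0]],[[0,0,-0.01],[0,0,0]],[[0,0,0],[0,0,0]]]'

```text
time: 19.02
tool_pos: [656.8, 138.9, 202.8]
tcp_rot: [-3.14, 0.0, 1.691]
contact_force: [0.2, -0.2, -0.7]
grip_width: 8.0
finger_force: 30.0
```

Run:
```python
from h import *
go((623,-73,200),(180,0,79.1))
```

```text
t 19.02 at [656.8 138.9 202.8] [-179.9    0.    96.9] q [ 9.500e-02  6.370e-01  1.101e+00 -1.000e-03  1.405e+00 -2.500e-02] w 8.0
 turn [-0.1  0.  17.8] shift after turn m [-0.2144  0.0068  0.0028]  shift before turn [-0.2063 -0.0589  0.003 ]
```

>>> servo_tool --deltas '[[[-0.04,-0.014,0.001],[0,0,0]],[[-0.05,-0.016,0.001],[0,0,0]],[[-0.05,-0.016,0.001],[0,0,0]],[[-0.05,-0.016,0],[0,0,0]],[[-0.0133,-0.0047,0],[0,0,8.9]],[[0,0,0],[0,0,8.9]],[[0,0,0],[-10,0,0]],[[0,0,0],[-10,0,0]],[[0,-0.0073,0.02],[0,0,0]],[[0,-0.0073,0.02],[0,0,0]],[[0,-0.0073,0.02],[0,0,0]],[[0,-0.0073,0.02],[0,0,0]],[[0,0,0],[0,0,0]],[[0,0,0],[0,0,0]]]'

```text
time: 20.78
tool_pos: [614.7, -71.0, 114.7]
tcp_rot: [2.795, 0.001, 1.38]
contact_force: [0.9, 1.0, 0.4]
grip_width: 7.8
finger_force: 30.0
```

Run:
```python
from h import *
go((615,-71,98),(160,0,79.1))
```

```text
t 20.77 at [614.7 -71.  114.7] [1.601e+02 1.000e-01 7.910e+01] q [-0.248  0.464  1.739  0.033  0.593 -0.082] w 7.8
 turn [-0.1  0.1 -0. ] shift after turn m [ 0.0001 -0.0054  0.0158]  shift before turn [ 0.0001 -0.0054  0.0158]
```

>>> servo_tool --deltas '[[[0,-0.0027,0.008],[0,0,0]],[[0,-0.0027,0.008],[0,0,0]],[[0,0,0],[0,0,0]]]'

```text
time: 21.15
tool_pos: [614.4, -71.0, 96.9]
tcp_rot: [2.796, 0.001, 1.38]
contact_force: [-0.5, 0.1, -1.1]
grip_width: 7.9
finger_force: 30.0
```

>>> servo_tool --deltas '[[[0,0,0],[0,0,0]],[[0,0,0],[0,0,0]],[[0,0,0],[0,0,0]],[[0,0,-0.02],[0,0,0]],[[0,0,-0.02],[0,0,0]],[[0,0,-0.02],[0,0,0]],[[0,0,-0.04],[0,0,0]],[[0,0,-0.03],[10,0,0]],[[0,0,0],[10,0,0]],[[0.04,0,0],[0,0,0]],[[0.05,0,0],[0,0,0]],[[0.05,0,0],[0,0,0]],[[0.05,-0.01,0],[0,0,0]],[[0.05,-0.02,0],[0,0,0]],[[0.05,-0.02,0],[0,0,0]],[[0,0,0],[0,0,0]]]' --fingers 0.35

```text
time: 23.15
tool_pos: [577.9, 235.1, 215.6]
tcp_rot: [3.119, -0.001, 1.386]
contact_force: [0.7, -0.8, 1.2]
grip_width: 31.9
finger_force: 0.0
```

Run:
```python
from h import *
go((580,250,220),(180,0,90))
m,im=snap('top','t5')
B=(305,135,385,230)
for n,lo,hi in [('o',(5,120,60),(20,255,255)),('b',(100,120,60),(130,255,255)),('g',(45,80,40),(85,255,255))]:
    for c in blobs(im,lo,hi,B)[:2]:
        r=rect(m,c,26);print(n,np.round(r[0]),np.round(r[1]),cv2.boxPoints(r).round().tolist())
m,im=snap('wrist','w5')
ye=blobs(im,(20,120,60),(36,255,255),None,3)
for c in ye: print('yellow',c.min(0),c.max(0),cv2.contourArea(c))
```

```text
t 23.15 at [577.9 235.1 215.6] [178.7  -0.   79.4] q [ 0.268  0.522  1.268 -0.01   1.33   0.456] w 31.9
 turn [  1.3   0.1 -10.6] shift after turn m [ 0.0149  0.0021 -0.0044]  shift before turn [ 0.0151 -0.0005 -0.0044]
o [651. -78.] [59. 15.] [[638.0, -105.0], [652.0, -108.0], [665.0, -51.0], [651.0, -47.0]]
b [640. -71.] [52.  4.] [[633.0, -96.0], [637.0, -97.0], [646.0, -46.0], [642.0, -45.0]]
g [583. -59.] [ 62. 107.] [[525.0, -79.0], [630.0, -99.0], [642.0, -39.0], [537.0, -18.0]]
yellow [354 307] [511 316] 940.5
yellow [285   0] [306  31] 441.0
yellow [188 312] [354 316] 396.5
yellow [387 277] [396 297] 75.0
yellow [253 278] [259 297] 64.5
yellow [391 249] [396 275] 40.5
yellow [254 254] [257 269] 19.0
yellow [302  42] [309  66] 14.5
```

View pics/w5.png

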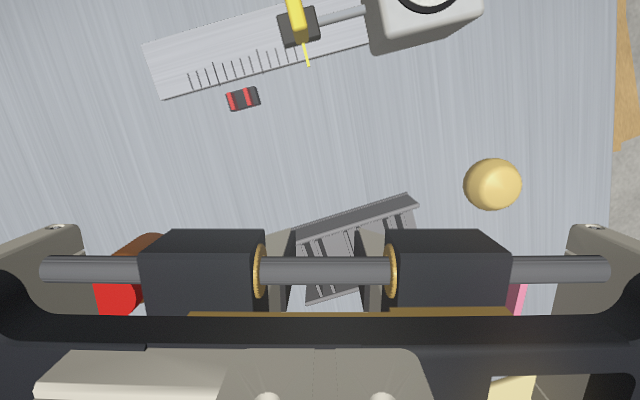

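Run:
```python
from h import *
im=cv2.imread('pics/w5.png')[:,:,::-1].copy();m=cam('wrist')
print('tip',px2w(m,[309,67],31).round(1))
fc=[]
for c in blobs(im,(0,120,60),(8,255,255),(220,80,265,115),3)+blobs(im,(172,120,60),(180,255,255),(220,80,265,115),3):
    r=rect(m,c,30);fc.append(r[0]);print('fin',c.min(0),c.max(0),np.round(r[0],1),np.round(r[1],1),cv2.boxPoints(r).round(1).tolist())
# bed near edge: gradient per column
g=cv2.GaussianBlur(cv2.cvtColor(im,cv2.COLOR_RGB2GRAY),(0,0),1).astype(float);P=[]
for u in range(170,366,6):
    v0=100-(u-163)*54/205; vs=np.arange(int(v0)-6,int(v0)+8); gr=np.abs(np.diff(g[vs[0]:vs[-1]+1,u])); P.append([u+.5,vs[0]+gr.argmax()+1])
W=px2w(m,P,12)[:,:2]
l=cv2.fitLine(W.astype(np.float32),cv2.DIST_HUBER,0,.01,.01).ravel();print('bed edge dir deg',np.rad2deg(np.arctan2(l[1],l[0])),l[2:])
print(px2w(m,[[142,45],[163,100]],12).round(1))
h=cv2.cvtColor(im,cv2.COLOR_RGB2HSV)
print('ytab colmin/max by row',[(v,np.where(cv2.inRange(h[v:v+1],(20,120,60),(36,255,255))[0][280:315])[0]+280) for v in (0,6,12,18,24,27,30)])
print(h[0:33:4,290:305,2])
```

```text
tip [[591.  352.1  31. ]]
fin [243  88] [251 104] [520.8 336.4] [ 4.4 17.2] [[518.2000122070312, 344.79998779296875], [519.0, 327.70001220703125], [523.4000244140625, 327.8999938964844], [522.5999755859375, 345.0]]
fin [227  92] [234 109] [502.8 335.2] [ 4.2 17.7] [[500.20001220703125, 343.8999938964844], [501.20001220703125, 326.20001220703125], [505.3999938964844, 326.3999938964844], [504.3999938964844, 344.1000061035156]]
bed edge dir deg 3.5614276 [577.6549  362.73544]
[[420.1 411.3  12. ]
 [425.  352.5  12. ]]
ytab colmin/max by row [(0, array([285, 286, 287, 288, 289, 290, 291, 292, 293, 294, 295, 296, 297,
       298, 299, 300])), (6, array([287, 288, 289, 290, 291, 292, 293, 294, 295, 296, 297, 298, 299,
       300, 301])), (12, array([288, 289, 290, 291, 292, 293, 294, 295, 296, 297, 298, 299, 300,
       301, 302, 303])), (18, array([289, 290, 291, 292, 293, 294, 295, 296, 297, 298, 299, 300, 301,
       302, 303, 304, 305])), (24, array([291, 292, 293, 294, 295, 296, 297, 298, 299, 300, 301, 302, 303,
       304, 305, 306])), (27, array([292, 293, 294, 295, 296, 297, 298, 299, 300, 301, 302, 303, 304,
       305, 306])), (30, array([293, 294, 295, 296, 297, 298, 299, 300, 307]))]
[[234 234 234 234 234 234 234 235 229 219 188 185 200 196 195]
 [234 234 234 234 234 234 234 235 235 229 218 189 189 204 202]
 [234 234 234 234 234 234 235 235 235 235 229 219 195 123  82]
 [228 234 235 234 235 235 235 234 234 235 236 229 220 197 129]
 [219 228 234 235 235 235 235 235 235 235 235 235 230 220 199]
 [192 218 228 234 235 235 235 235 235 235 235 235 236 229 219]
 [109 192 218 228 234 235 235 235 235 235 235 235 235 236 230]
 [100 106 193 216 222 223 219 214 210 205 200 195 192 185 178]
 [103 102 109 116 118 115 115 115 119 118 119 120 119 120 120]]
```

Run:
```python
from h import *
m=cam('wrist');print(px2w(m,[[292,28],[306,28]],80).round(1))
go((588.6,392,52),(180,0,93.5))
```

```text
[[582.6 378.2  80. ]
 [594.4 375.9  80. ]]
t 23.25 at [579.  231.5 215.3] [178.7   0.   79.2] q [ 0.263  0.522  1.269 -0.011  1.33   0.454] w 32.2
 turn [  1.3   0.2 -14.3] shift after turn m [0.1596 0.0193 0.1633]  shift before turn [ 0.1595 -0.0245  0.1627]
```

>>> servo_tool --deltas '[[[0,0,0],[1.3,0.2,-7]],[[0,0,0],[0,0,-7.3]],[[0.05,0.006,0],[0,0,0]],[[0.05,0.006,0],[0,0,0]],[[0.0396,0.0053,0],[0,0,0]],[[0.02,0.002,0.02],[0,0,0]],[[0,0,0.03],[0,0,0]],[[0,0,0.03],[0,0,0]],[[0,0,0.03],[0,0,0]],[[0,0,0.02],[0,0,0]],[[0,0,0.02],[0,0,0]],[[0,0,0],[0,0,0]],[[0,0,0],[0,0,0]]]' --fingers 0.5

```text
time: 24.88
tool_pos: [589.6, 391.1, 64.8]
tcp_rot: [-3.142, -0.002, 1.629]
contact_force: [0.6, 0.9, -0.0]
grip_width: 45.8
finger_force: 0.0
```

Run:
```python
from h import *
go((588.6,392,52),(180,0,93.5))
m,im=snap('wrist','w6')
```

```text
t 24.88 at [589.6 391.1  64.8] [-1.80e+02 -1.00e-01  9.33e+01] q [0.477 0.817 1.14  0.002 1.183 0.418] w 45.8
 turn [-0.  -0.1 -0.2] shift after turn m [ 0.0009 -0.0009  0.0128]  shift before turn [ 0.0009 -0.0009  0.0128]
```

View pics/w6.png

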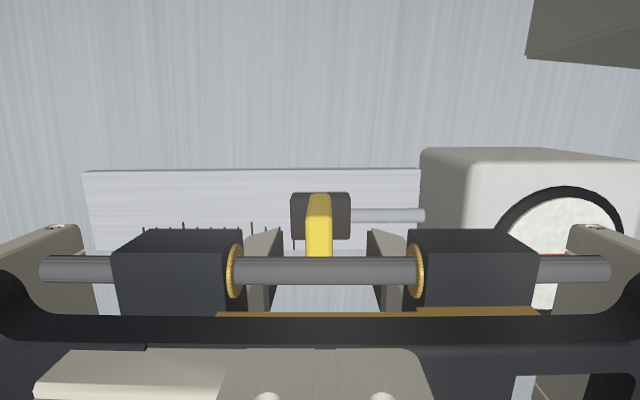

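>>> servo_tool --deltas '[[[0,-0.001,0.0128],[0,0,0]],[[0,0,0],[0,0,0]]]'

```text
time: 25.18
tool_pos: [587.1, 391.6, 50.3]
tcp_rot: [-3.139, -0.001, 1.63]
contact_force: [-0.0, -0.7, -0.4]
grip_width: 45.9
finger_force: 0.0
```

>>> servo_tool --deltas '[[[0,0,0],[0,0,0]],[[0,0,0],[0,0,0]],[[0,0,0],[0,0,0]],[[0,0,0],[0,0,0]],[[0,0,0],[0,0,0]],[[0,0,0],[0,0,0]]]' --fingers 0

```text
time: 25.92
tool_pos: [586.7, 392.1, 51.8]
tcp_rot: [-3.139, -0.001, 1.631]
contact_force: [-5.3, -1.4, 3.7]
grip_width: 13.9
finger_force: 30.0
```

Run:
```python
from h import *
go((588.6,392,52),(180,0,93.5))
```

```text
t 25.93 at [586.7 392.1  51.8] [-1.798e+02 -1.000e-01  9.340e+01] q [0.48  0.829 1.155 0.002 1.16  0.419] w 13.9
 turn [-0.2 -0.1 -0.1] shift after turn m [-0.0002  0.0019 -0.0002]  shift before turn [-0.0002  0.0019 -0.0002]
```

>>> servo_tool --deltas '[[[0,-0.003,0],[0,0,0]],[[0,-0.005,0],[0,0,0]],[[0,-0.005,0],[0,0,0]],[[0,-0.005,0],[0,0,0]],[[0,-0.005,0],[0,0,0]],[[0,-0.005,0],[0,0,0]],[[0,-0.005,0],[0,0,0]],[[0,-0.005,0],[0,0,0]],[[0,-0.005,0],[0,0,0]],[[0,-0.005,0],[0,0,0]],[[0,-0.005,0],[0,0,0]],[[0,-0.005,0],[0,0,0]],[[0,-0.005,0],[0,0,0]],[[0,-0.005,0],[0,0,0]],[[0,-0.005,0],[0,0,0]],[[0,0,0],[0,0,0]],[[0,0,0],[0,0,0]]]'

```text
time: 28.05
tool_pos: [517.5, 387.6, 51.8]
tcp_rot: [3.137, -0.002, 1.63]
contact_force: [9.5, 0.2, -4.6]
grip_width: 14.0
finger_force: 30.0
```

Run:
```python
from h import *
go((587,392.1,51.8),(180,0,93.5))
m,im=snap('side','s7');a=cv2.resize(im[250:340,200:360],None,fx=5,fy=5,interpolation=cv2.INTER_CUBIC)
m,im=snap('top','t7');b=cv2.resize(im[140:280,130:290],None,fx=5,fy=5,interpolation=cv2.INTER_CUBIC)[:600]
c=np.vstack([cv2.resize(a,(533,300)),cv2.resize(b,(533,300))]) 
cv2.imwrite('pics/s7a.png',c[:,:,::-1])
```

```text
t 28.05 at [517.5 387.6  51.8] [ 1.798e+02 -1.000e-01  9.340e+01] q [0.524 0.726 1.373 0.    1.037 0.465] w 14.0
 turn [ 0.2 -0.1 -0.1] shift after turn m [0.0003 0.0697 0.    ]  shift before turn [0.0004 0.0697 0.0003]
```

View pics/s7a.png

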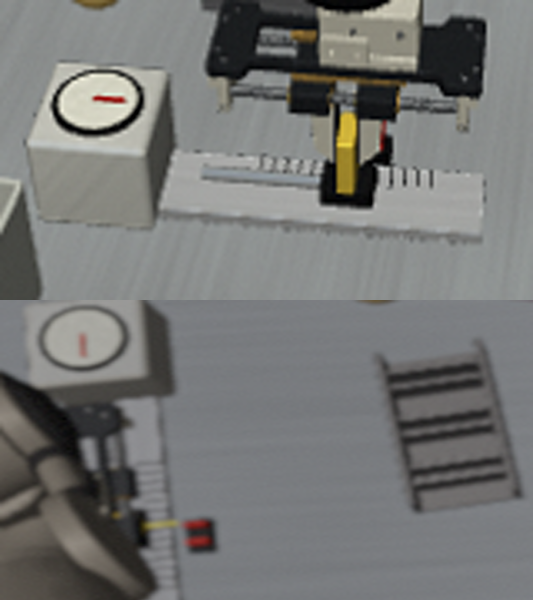

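```bash
cat > tp.py <<'E'
from h import *
def ptr(im,m):
    """pointer and fin centres in top view, coordinate along timer x (deg 3.5)"""
    d=np.array([np.cos(np.deg2rad(3.5)),np.sin(np.deg2rad(3.5))])
    big=cv2.resize(im,None,fx=4,fy=4,interpolation=cv2.INTER_CUBIC)
    box=(160*4,195*4,200*4,255*4);out={}
    for n,L in {'ptr':[((20,90,60),(36,255,255))],'fin':[((0,110,50),(10,255,255)),((170,110,50),(180,255,255))]}.items():
        for lo,hi in L:
            for c in blobs(big,lo,hi,box,15):
                M=cv2.moments(c);uv=np.array([M['m10']/M['m00'],M['m01']/M['m00']]);w=px2w(m,(uv+.5)/4-.5,31 if n=='ptr' else 30)[0]
                print(n,uv.round(1)/4,cv2.contourArea(c),w.round(1),'along',round(w[:2]@d,1))
E
python3 - <<'E'
from tp import *
m=cam('top');ptr(cv2.imread('pics/t7.png')[:,:,::-1].copy(),m)
print();ptr(cv2.imread('pics/t5.png')[:,:,::-1].copy(),m)
E
```

```text
ptr [176.875 229.975] 222.5 [519.1 363.9  31. ] along 540.4
ptr [164.65  226.025] 83.5 [531.5 394.8  31. ] along 554.6
fin [189.925 236.475] 415.5 [500.4 331.5  30. ] along 519.7
fin [189.3  229.95] 314.5 [517.  332.7  30. ] along 536.4

ptr [166.05  203.025] 1710.5 [590.6 390.6  31. ] along 613.3
```

>>> servo_tool --deltas '[[[0,-0.003,0],[0,0,0]],[[0,-0.003,0],[0,0,0]],[[0,-0.0025,0],[0,0,0]],[[0,-0.0015,0],[0,0,0]],[[0,0,0],[0,0,0]],[[0,0,0],[0,0,0]]]'

```text
time: 28.9
tool_pos: [507.8, 387.0, 51.8]
tcp_rot: [3.137, -0.002, 1.63]
contact_force: [9.9, 0.4, -6.0]
grip_width: 13.6
finger_force: 30.0
```

Run:
```python
from tp import *
go((587,392.1,51.8),(180,0,93.5))
m,im=snap('top','t8');ptr(im,m)
a=cv2.resize(im[210:250,150:210],None,fx=10,fy=10,interpolation=cv2.INTER_CUBIC);cv2.imwrite('pics/t8a.png',a[:,:,::-1])
```

```text
t 28.9 at [507.8 387.   51.8] [ 1.797e+02 -1.000e-01  9.340e+01] q [ 0.531  0.713  1.401 -0.     1.023  0.472] w 13.6
 turn [ 0.3 -0.1 -0.1] shift after turn m [0.0003 0.0793 0.    ]  shift before turn [0.0005 0.0793 0.0004]
ptr [176.775 233.775] 194.5 [509.5 364.3  31. ] along 530.8
ptr [164.75  230.075] 73.5 [521.1 394.6  31. ] along 544.3
fin [189.975 236.475] 420.5 [500.4 331.4  30. ] along 519.7
fin [189.275 229.95 ] 315.5 [517.1 332.8  30. ] along 536.4
```

View pics/t8a.png

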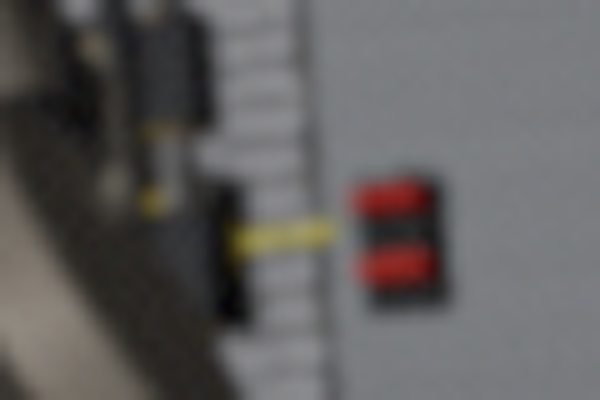

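>>> servo_tool --deltas '[[[0,0,0],[0,0,0]],[[0,0,0],[0,0,0]],[[0,0,0],[0,0,0]],[[0,0,0],[0,0,0]],[[0,0,0],[0,0,0]],[[0,0,0],[0,0,0]],[[0,0,0],[0,0,0]],[[0,0,0],[0,0,0]],[[0,0,0],[0,0,0]],[[0,0,0],[0,0,0]],[[0,0,0],[0,0,0]],[[0,0,0],[0,0,0]],[[0,0,0],[0,0,0]],[[0,0,0],[0,0,0]],[[0,0,0],[0,0,0]],[[0,0,0],[0,0,0]],[[0,0,0],[0,0,0]],[[0,0,0],[0,0,0]],[[0,0,0],[0,0,0]],[[0,0,0],[0,0,0]]]'

```text
time: 31.45
tool_pos: [507.8, 386.9, 51.8]
tcp_rot: [3.137, -0.002, 1.63]
contact_force: [9.3, 0.1, -4.9]
grip_width: 13.9
finger_force: 30.0
```

Run:
```python
from tp import *
go((587,392.1,51.8),(180,0,93.5))
m,im=snap('top','t9');ptr(im,m)
```

```text
t 31.45 at [507.8 386.9  51.8] [ 1.797e+02 -1.000e-01  9.340e+01] q [ 0.531  0.713  1.401 -0.     1.023  0.472] w 13.9
 turn [ 0.3 -0.1 -0.1] shift after turn m [ 0.0003  0.0794 -0.    ]  shift before turn [0.0005 0.0794 0.0004]
ptr [176.825 233.75 ] 195.5 [509.6 364.2  31. ] along 530.8
ptr [164.775 230.075] 77.5 [521.1 394.6  31. ] along 544.2
fin [189.875 236.45 ] 404.5 [500.5 331.6  30. ] along 519.8
fin [189.05  229.975] 302.5 [517.1 333.3  30. ] along 536.4
```

>>> servo_tool --deltas '[[[0,0,0],[0,0,0]],[[0,0,0],[0,0,0]],[[0,0,-0.03],[0,0,0]],[[0,0,-0.04],[0,0,0]],[[0,0,-0.05],[0,0,0]],[[0,0,-0.05],[0,0,0]],[[0,0,0],[0,0,0]],[[-0.04,-0.02,0],[0,0,0]],[[-0.05,-0.02,0],[0,0,0]],[[-0.05,-0.01,0],[0,0,0]],[[-0.05,0,0],[0,0,0]],[[-0.05,0,0],[0,0,0]],[[-0.05,0,0],[0,0,0]],[[-0.05,0,0],[0,0,0]],[[-0.05,0,0],[0,0,0]],[[0,0,0],[0,0,0]],[[0,0,0],[0,0,0]]]' --fingers 1

```text
time: 33.62
tool_pos: [478.0, -5.0, 220.4]
tcp_rot: [-3.14, -0.002, 1.63]
contact_force: [0.8, -0.5, 0.3]
grip_width: 91.9
finger_force: 0.0
```

Run:
```python
from tp import *
go((480,-206,150),(180,0,-4))
m,im=snap('top','t10')
big=cv2.resize(im,None,fx=4,fy=4,interpolation=cv2.INTER_CUBIC)
def one(im,n,lo,hi,box,z):
    for c in blobs(im,lo,hi,box)[:1]:
        r=rect(m,c,z);print(n,np.round(r[0]),np.round(r[1]),cv2.boxPoints(r).round().tolist())
one(im,'tab',(22,120,60),(35,255,255),(140,170,200,250),80)
one(cv2.imread('pics/t5.png')[:,:,::-1].copy(),'tab before',(22,120,60),(35,255,255),(140,170,200,250),80)
one(im,'red',(0,120,60),(6,255,255),(385,190,450,320),18)
one(im,'blue',(100,120,60),(130,255,255),(440,190,530,320),18)
# cup: outer rim silhouette top circle, fit by dark mask
k=cv2.inRange(cv2.cvtColor(im,cv2.COLOR_RGB2HSV),(0,0,0),(180,255,75))
print('cup row/col extents',[(v,(np.where(k[v,375:435])[0]+375)[[0,-1]].tolist()) for v in range(134,190,4) if k[v,375:435].any()])
```

```text
t 33.62 at [478.   -5.  220.4] [-1.799e+02 -1.000e-01  9.340e+01] q [-0.172  0.263  1.656  0.002  1.225 -0.232] w 91.9
 turn [-0.2 -0.  97.4] shift after turn m [0.016  0.2004 0.0704]  shift before turn [-0.2009 -0.0097  0.0699]
tab [580. 384.] [48. 23.] [[567.0, 361.0], [590.0, 359.0], [593.0, 407.0], [571.0, 409.0]]
tab before [580. 381.] [43. 23.] [[567.0, 361.0], [590.0, 359.0], [593.0, 402.0], [570.0, 404.0]]
red [ 432. -206.] [ 19. 184.] [[339.0, -208.0], [523.0, -223.0], [524.0, -204.0], [341.0, -190.0]]
blue [ 417. -368.] [ 18. 185.] [[324.0, -374.0], [509.0, -379.0], [509.0, -361.0], [324.0, -356.0]]
cup row/col extents [(138, [396, 415]), (142, [392, 420]), (146, [389, 423]), (150, [387, 425]), (154, [385, 426]), (158, [384, 426]), (162, [383, 425]), (166, [382, 423]), (170, [382, 420]), (174, [383, 418]), (178, [385, 415]), (182, [388, 411]), (186, [397, 402])]
```

```bash
cat > kin.py <<'E'
from h import *
from scipy.optimize import least_squares
D=[([.228,.513,1.227,.001,1.403,.103],[581.2,213.7,236.3],[-179.9,0,97.2]),([.101,.539,1.27,0,1.332,-.024],[607.1,138.6,204.6],[180,0,97.2]),
([-.172,.263,1.656,.002,1.225,-.232],[478,-5,220.4],[-179.9,-.1,93.4]),([.531,.713,1.401,0,1.023,.472],[507.8,387,51.8],[179.7,-.1,93.4]),
([1.173,.343,1.525,0,1.275,-.146],[130.7,508.2,226.2],[-179.9,0,165.6]),([-.247,.553,1.693,.041,.54,-.088],[644.6,-77,81.9],[159.6,-.1,79.1]),
([-.254,.459,1.854,.104,.312,-.154],[631.6,-74.8,109.8],[150.3,0,79.1])]
def fk(q,P):
    d,a,L1,L2,Lt,e=P
    Rr=R.from_euler('z',q[0]);p=np.array([0,0,d])+Rr.apply([a,0,0])
    Rr=Rr*R.from_euler('y',q[1]);p=p+Rr.apply([0,0,L1])
    Rr=Rr*R.from_euler('y',q[2]);p=p+Rr.apply([e,0,L2])
    Rr=Rr*R.from_euler('z',q[3])*R.from_euler('y',q[4])
    Rr=Rr*R.from_euler('z',q[5]+np.pi/2*SG);p=p+Rr.apply([0,0,Lt]);return p,Rr
SG=-1
def res(P):
    return np.concatenate([fk(q,P)[0]-p for q,p,_ in D])
s=least_squares(res,[300,0,400,400,250,0],x_scale=100);P=s.x
LO=np.array([-2.53,-.77,.04,-1,.28,-3.11]);HI=np.array([2.53,2.02,2.7,4.14,2.66,3.11])
def ik(p,Rt,q0):
    f=lambda q:np.concatenate([(fk(q,P)[0]-p)/100,(fk(q,P)[1].inv()*Rt).as_rotvec()])
    return least_squares(f,np.clip(q0,LO+.03,HI-.03),bounds=(LO+.02,HI-.02))
E
python3 - <<'E'
from kin import *
print('params',P.round(1),'res',np.abs(s.fun).max().round(2))
for q,p,e in D: print(np.rad2deg((fk(q,P)[1].inv()*R.from_euler('xyz',e,degrees=True)).as_rotvec()).round(1))
m=cam('top')
print('cup',px2w(m,[405,158.5],125).round(1),px2w(m,[402,167.],0).round(1))
C=np.array([620,-207.])
for al in (0,15,25):
  for phi in range(-180,180,30):
    f=np.array([np.cos(np.deg2rad(phi)),np.sin(np.deg2rad(phi)),0]);u=np.array([0,0,1.]);a=np.deg2rad(al)
    tz=np.cos(a)*f-np.sin(a)*u;bx=np.sin(a)*f+np.cos(a)*u;best=[]
    for sg in (1,-1):
        tx=sg*bx;Rt=R.from_matrix(np.c_[tx,np.cross(tz,tx),tz]);p=np.r_[C,140]+19*tz
        for q4 in (0,1.57,3.1):
            for q6 in (-1.5,0,1.5):
                r=ik(p,Rt,[-.3,.5,1.6,q4,1.2,q6])
                if r.cost<1e-5: best.append((sg,r.x.round(2).tolist()))
    print(al,phi,[b for i,b in enumerate(best) if b not in best[:i]][:3])
E
```

```text
params [312.8 -22.9 514.  410.  372.6  81.5] res 76.05
[1.0e-01 0.0e+00 1.8e+02]
[-0.0e+00  1.0e-01  1.8e+02]
[ 1.0e-01 -0.0e+00  1.8e+02]
[ 0.0e+00 -1.0e-01  1.8e+02]
[  0.   0. 180.]
[   0.   -0. -180.]
[0.0e+00 1.0e-01 1.8e+02]
cup [[ 633.6 -210.9  125. ]] [[ 647.3 -223.8    0. ]]
0 -180 []
0 -150 []
0 -120 []
0 -90 []
0 -60 []
0 -30 [(1, [-0.1, 1.11, 2.13, 3.57, 1.66, 1.61]), (-1, [-0.1, 1.11, 2.13, 3.57, 1.66, -1.53])]
0 0 [(1, [-0.66, 1.1, 2.08, 2.48, 1.6, 1.55]), (-1, [-0.66, 1.1, 2.08, 2.48, 1.6, -1.59])]
0 30 [(1, [-0.89, 1.08, 1.71, 1.72, 1.52, 1.92]), (-1, [-0.89, 1.08, 1.71, 1.72, 1.52, -1.22])]
0 60 [(1, [-0.86, 1.21, 1.18, 1.32, 1.8, 2.29]), (-1, [-0.86, 1.21, 1.18, 1.32, 1.8, -0.85])]
0 90 [(1, [-0.74, 1.46, 0.5, 1.24, 2.24, 2.63]), (-1, [-0.74, 1.46, 0.5, 1.24, 2.24, -0.51])]
0 120 []
0 150 []
15 -180 []
15 -150 []
15 -120 []
15 -90 []
15 -60 []
15 -30 [(1, [-0.11, 0.86, 2.18, 3.57, 1.22, 1.53]), (-1, [-0.11, 0.86, 2.18, 3.57, 1.22, -1.61])]
15 0 [(1, [-0.64, 0.86, 2.13, 2.47, 1.19, 1.67]), (-1, [-0.64, 0.86, 2.13, 2.47, 1.19, -1.47])]
15 30 [(1, [-0.86, 0.9, 1.76, 1.
[... 296 characters left out ...]
 [-0.05, 1.46, 0.1, -0.87, 2.44, 0.57]), (-1, [-0.05, 1.46, 0.1, -0.87, 2.44, -2.57])]
25 -120 [(1, [0.09, 1.13, 0.86, -0.89, 1.88, 0.67]), (-1, [0.09, 1.13, 0.86, -0.89, 1.88, -2.47])]
25 -90 []
25 -60 []
25 -30 [(1, [-0.14, 0.7, 2.16, 3.61, 0.87, 1.43]), (-1, [-0.14, 0.7, 2.16, 3.61, 0.87, -1.71])]
25 0 [(1, [-0.6, 0.71, 2.11, 2.41, 0.88, 1.81]), (-1, [-0.6, 0.71, 2.11, 2.41, 0.88, -1.33])]
25 30 [(1, [-0.82, 0.79, 1.76, 1.5, 1.09, 2.23]), (-1, [-0.82, 0.79, 1.76, 1.5, 1.09, -0.91])]
25 60 [(1, [-0.81, 0.96, 1.28, 1.06, 1.51, 2.42]), (-1, [-0.81, 0.96, 1.28, 1.06, 1.51, -0.72])]
25 90 [(1, [-0.7, 1.19, 0.72, 0.86, 2.0, 2.48]), (-1, [-0.7, 1.19, 0.72, 0.86, 2.0, -0.66])]
25 120 []
25 150 []
```

```bash
sed -i 's/^SG=-1/SG=1/; s/d,a,L1,L2,Lt,e=P/d,a,L1,L2,Lt,e,h1,h2=P/; s/Rr.apply(\[0,0,L1\])/Rr.apply([0,h1,L1])/; s/\*R.from_euler(.z.,q\[3\])\*R.from_euler(.y.,q\[4\])$/*R.from_euler("z",q[3]);p=p+Rr.apply([0,h2,0]);Rr=Rr*R.from_euler("y",q[4])/; s/\[300,0,400,400,250,0\]/[300,0,400,400,250,0,40,40]/' kin.py
cat > ins.py <<'E'
from kin import *
def ins(C,al,phi,sg,q0,z=140):
    f=np.array([np.cos(np.deg2rad(phi)),np.sin(np.deg2rad(phi)),0]);u=np.array([0,0,1.]);a=np.deg2rad(al)
    tz=np.cos(a)*f-np.sin(a)*u;tx=sg*(np.sin(a)*f+np.cos(a)*u)
    Rt=R.from_matrix(np.c_[tx,np.cross(tz,tx),tz]);p=np.r_[C,z]+19*tz
    return p,Rt,ik(p,Rt,q0)
E
python3 - <<'E'
from ins import *
print('params',P.round(1),'res',s.fun.reshape(-1,3).round(1).tolist())
J=s.jac;print('sv',np.linalg.svd(J)[1].round(4))
for al in (0,15,30):
  for phi in range(-120,121,30):
    best=[]
    for q4 in (0,1.57,3.1):
        for q6 in (-1.5,0,1.5):
          for sg in (1,-1):
            p,Rt,r=ins([630,-210],al,phi,sg,[-.3,.5,1.6,q4,1.2,q6])
            if r.cost<1e-5: best.append((sg,r.x.round(2).tolist()))
    print(al,phi,[b for i,b in enumerate(best) if b not in best[:i]][:3])
E
```

```text
params [220.2  -0.6 506.6 379.9 316.3  45.6  69.6   6.8] res [[-0.1, -0.1, 0.0], [0.0, -0.3, 0.1], [0.1, 0.1, 0.1], [0.1, -0.1, -0.2], [-0.0, 0.1, -0.1], [0.1, 0.1, 0.1], [-0.0, 0.2, 0.0]]
sv [5.1155 3.8792 3.7399 0.7326 0.4119 0.2717 0.1242 0.0262]
0 -120 []
0 -90 []
0 -60 []
0 -30 [(1, [-0.33, 0.93, 2.17, 3.33, 1.54, -1.58]), (-1, [-0.33, 0.93, 2.17, 3.33, 1.54, 1.56])]
0 0 [(1, [-0.73, 0.93, 2.15, 2.41, 1.53, -1.53]), (-1, [-0.73, 0.93, 2.15, 2.41, 1.53, 1.61])]
0 30 [(1, [-0.9, 0.96, 1.82, 1.71, 1.52, -1.22]), (-1, [-0.9, 0.96, 1.82, 1.71, 1.52, 1.93])]
0 60 [(1, [-0.88, 1.09, 1.34, 1.3, 1.8, -0.89]), (-1, [-0.88, 1.09, 1.34, 1.3, 1.8, 2.25])]
0 90 [(1, [-0.77, 1.31, 0.75, 1.15, 2.23, -0.63]), (-1, [-0.77, 1.31, 0.75, 1.15, 2.23, 2.51])]
0 120 []
15 -120 []
15 -90 []
15 -60 []
15 -30 [(1, [-0.34, 0.73, 2.17, 3.35, 1.08, -1.62]), (-1, [-0.34, 0.73, 2.17, 3.35, 1.08, 1.52])]
15 0 [(1, [-0.71, 0.74, 2.15, 2.37, 1.12, -1.39]), (-1, [-0.71, 0.74, 2.15, 2.37, 1.12, 1.75])]
15 30 [(1, [-0.88, 0.81, 1.83, 1.59, 1.26, -1.05]), (-1, [-0.88, 0.81, 1.83, 1.59, 1.26, 2.09])]
15 60 [(1, [-0.86
[... 184 characters left out ...]
]
30 -120 [(1, [-0.08, 1.01, 0.98, -0.91, 1.71, -2.56]), (-1, [-0.08, 1.01, 0.98, -0.91, 1.71, 0.59])]
30 -90 []
30 -60 []
30 -30 [(1, [-0.35, 0.57, 2.08, 3.42, 0.57, -1.72]), (-1, [-0.35, 0.57, 2.08, 3.42, 0.57, 1.42])]
30 0 [(1, [-0.67, 0.58, 2.07, 2.17, 0.71, -1.1]), (-1, [-0.67, 0.58, 2.07, 2.17, 0.71, 2.04])]
30 30 [(1, [-0.83, 0.69, 1.79, 1.38, 1.04, -0.8]), (-1, [-0.83, 0.69, 1.79, 1.38, 1.04, 2.35])]
30 60 [(1, [-0.82, 0.86, 1.37, 0.98, 1.47, -0.71]), (-1, [-0.82, 0.86, 1.37, 0.98, 1.47, 2.43])]
30 90 [(1, [-0.73, 1.06, 0.88, 0.76, 1.94, -0.74]), (-1, [-0.73, 1.06, 0.88, 0.76, 1.94, 2.4])]
30 120 [(1, [-0.6, 1.33, 0.26, 0.62, 2.45, -0.84]), (-1, [-0.6, 1.33, 0.26, 0.62, 2.45, 2.31])]
```

Run:
```python
from ins import *
go((455,-208,110),(180,0,-4.5))
m=cam('side');im=cv2.imread('pics/side0.png')[:,:,::-1].copy()
k=cv2.inRange(cv2.cvtColor(im,cv2.COLOR_RGB2HSV),(0,0,0),(180,255,70))
for v in range(138,182,3): 
    u=np.where(k[v,280:320])[0]+280
    if len(u):print(v,u[[0,-1]],end=' ')
for c in ([633.6,-210.9],[645,-220]):
    t=np.linspace(0,2*np.pi,60);q=w2px(m,np.c_[c[0]+50*np.cos(t),c[1]+50*np.sin(t),np.full(60,125)]);q2=w2px(m,np.c_[c[0]+50*np.cos(t),c[1]+50*np.sin(t),np.zeros(60)]);print('\nrim',q.min(0),q.max(0),'base',q2.min(0),q2.max(0))
q=np.array([-.5,.3,1.7,0,1.1,1.])
def step(name,p,Rt):
    global q
    r=ik(np.array(p,float),Rt,q);q=r.x;print(name,r.cost<1e-4,q.round(2))
step('pick',(455,-208,4),R.from_euler('xyz',(180,0,-4.5),degrees=True))
step('lift',(455,-208,200),R.from_euler('xyz',(180,0,-4.5),degrees=True))
for y in (20,50): step('yaw',(480,-300,240),R.from_euler('xyz',(180,0,y),degrees=True))
for th in (20,45,68): 
    Rt=R.from_euler('xyz',(180,0,50),degrees=True)*R.from_euler('y',th,degrees=True);step('tilt%d'%th,(480,-300,250),Rt)
f=np.array([np.cos(np.deg2rad(50)),np.sin(np.deg2rad(50))]);C=np.array([634,-211]);tz=Rt.apply([0,0,1])
for h in (250,190,131): step('in%d'%h,np.r_[C+20*f,h]+5.5*tz,Rt);print((np.r_[C+20*f,h]+5.5*tz).round(1))
```

```text
t 33.67 at [478.1  -4.5 220.5] [-1.799e+02 -1.000e-01  9.340e+01] q [-0.171  0.263  1.656  0.002  1.225 -0.232] w 91.7
 turn [-0.2 -0.  97.9] shift after turn m [-0.007   0.2047  0.1105]  shift before turn [-0.202  -0.0351  0.1101]
144 [291 307] 147 [286 312] 150 [284 312] 153 [285 313] 156 [285 313] 159 [285 313] 162 [285 313] 165 [285 313] 168 [285 313] 171 [291 313] 174 [307 313] 
rim [285.90877953 143.19505999] [315.25191641 157.2281908 ] base [286.79030236 173.7468375 ] [314.95324414 188.75169661]

rim [283.19782004 141.75196195] [312.37890875 155.62837278] base [284.18178682 172.1988901 ] [312.19681691 187.04484823]
pick True [-0.58  0.6   1.84 -0.    0.7   1.07]
lift True [-0.58  0.32  1.63 -0.    1.19  1.07]
yaw True [-0.69  0.41  1.39 -0.    1.35  0.53]
yaw True [-0.69  0.41  1.39 -0.    1.35  0.  ]
tilt20 True [-0.89  0.41  1.42  0.35  1.39 -0.26]
tilt45 True [-1.08  0.5   1.48  0.72  1.53 -0.55]
tilt68 True [-1.19  0.66  1.53  0.97  1.71 -0.76]
in250 True [-0.85  0.69  1.47  1.17  1.48 -0.6 ]
[ 650.1 -191.8  247.9]
in190 True [-0.85  0.77  1.5   1.18  1.43 -0.71]
[ 650.1 -191.8  187.9]
in131 True [-0.85  0.86  1.52  1.2   1.4  -0.81]
[ 650.1 -191.8  128.9]
```

>>> servo_tool --deltas '[[[-0.05,-0.009,0],[0,0,0]],[[-0.05,-0.009,0],[0,0,0]],[[-0.05,-0.009,0],[0,0,0]],[[-0.052,-0.0081,0],[0,0,0]],[[0,0,0.01],[0,0,9.8]],[[0,0,0.01],[0,0,9.8]],[[0,0,0.01],[0,0,9.8]],[[0,0,0.01],[0,0,9.8]],[[0,0,0.01],[0,0,9.8]],[[0,0,0.01],[0,0,9.8]],[[0,0,0.01],[0,0,9.8]],[[0,0,0.01],[0,0,9.8]],[[0,0,0.01],[0,0,9.8]],[[0,0,0.01],[0,0,9.7]],[[0,0,0.01],[0,0,0]],[[0,0,0],[0,0,0]],[[0,0,0],[0,0,0]]]' --fingers 0.6

```text
time: 35.8
tool_pos: [455.7, -208.8, 110.9]
tcp_rot: [-3.14, 0.0, -0.076]
contact_force: [0.4, 0.9, -0.8]
grip_width: 55.1
finger_force: 0.0
```

Run:
```python
from h import *
go((455,-208,4),(180,0,-4.5))
m,im=snap('wrist','w11')
for lo,hi in (((0,120,50),(6,255,255)),((172,120,50),(180,255,255))):
  for c in blobs(im,lo,hi,None,60)[:2]:
    r=rect(m,c,18);print('red',np.round(r[0]),np.round(r[1]),cv2.boxPoints(r).round().tolist(),c.min(0),c.max(0))
```

```text
t 35.8 at [ 455.7 -208.8  110.9] [-179.9    0.    -4.4] q [-5.830e-01  4.280e-01  1.749e+00  1.000e-03  9.660e-01  1.063e+00] w 55.1
 turn [-0.1  0.   0.1] shift after turn m [-0.0007 -0.0007  0.1069]  shift before turn [-0.0007 -0.0005  0.1069]
red [ 468. -209.] [ 17. 120.] [[408.0, -213.0], [527.0, -223.0], [528.0, -206.0], [409.0, -196.0]] [315 115] [335 256]
red [ 366. -201.] [16. 27.] [[352.0, -208.0], [379.0, -210.0], [380.0, -194.0], [354.0, -192.0]] [316 285] [333 311]
```

View pics/w11.png

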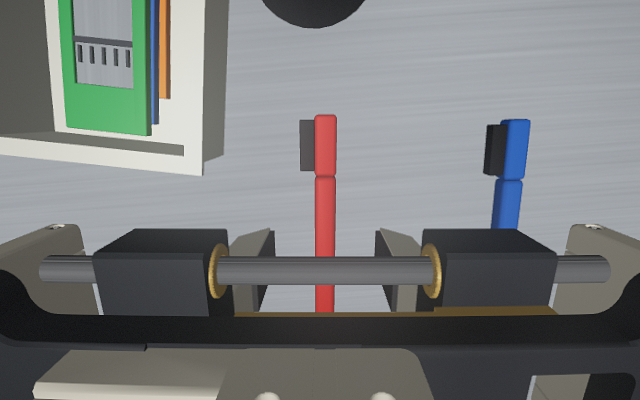

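>>> servo_tool --deltas '[[[0,0,0.03],[0,0,0]],[[0,0,0.03],[0,0,0]],[[0,0,0.02],[0,0,0]],[[0,0,0.015],[0,0,0]],[[0,0,0.011],[0,0,0]],[[0,0,0],[0,0,0]],[[0,0,0],[0,0,0]]]'

```text
time: 36.72
tool_pos: [455.8, -209.1, 5.3]
tcp_rot: [-3.141, -0.0, -0.078]
contact_force: [0.6, 0.6, -0.7]
grip_width: 55.0
finger_force: 0.0
```

>>> servo_tool --deltas '[[[0,0,0],[0,0,0]],[[0,0,0],[0,0,0]],[[0,0,0],[0,0,0]],[[0,0,0],[0,0,0]],[[0,0,0],[0,0,0]],[[0,0,0],[0,0,0]]]' --fingers 0

```text
time: 37.48
tool_pos: [455.4, -208.8, 4.8]
tcp_rot: [-3.14, 0.001, -0.078]
contact_force: [-0.2, 0.7, 1.0]
grip_width: 17.3
finger_force: 30.0
```

Run:
```python
from h import *
go((480,-300,250),(180,0,50))
```

```text
t 37.48 at [ 455.4 -208.8    4.8] [-179.9    0.    -4.5] q [-0.584  0.596  1.838  0.002  0.708  1.064] w 17.3
 turn [ -0.1  -0.  -54.5] shift after turn m [-0.054   0.0775 -0.2452]  shift before turn [ 0.0315  0.0886 -0.2454]
```

>>> servo_tool --deltas '[[[0,0,-0.02],[0,0,0]],[[0.005,0.01,-0.04],[0,0,0]],[[0.01,0.03,-0.045],[0,0,0]],[[0.01,0.03,-0.045],[0,0,0]],[[0.0065,0.0186,-0.045],[0,0,0]],[[0,0,-0.05],[0,0,-9]],[[0,0,0],[0,0,-9]],[[0,0,0],[0,0,-9]],[[0,0,0],[0,0,-9]],[[0,0,0],[0,0,-9]],[[0,0,0],[0,0,-9.5]],[[0,0,0],[0,8,0]],[[0,0,0],[0,10,0]],[[0,0,0],[0,10,0]],[[0,0,0],[0,10,0]],[[0,0,0],[0,10,0]],[[0,0,0],[0,10,0]],[[0,0,0],[0,10,0]],[[0,0,0],[0,0,0]],[[0,0,0],[0,0,0]]]'

```text
time: 39.98
tool_pos: [480.2, -300.1, 249.8]
tcp_rot: [-3.14, -1.184, 0.872]
contact_force: [-0.3, -0.2, -0.5]
grip_width: 17.5
finger_force: 30.0
```

```bash
cat > cupgo.py <<'E'
from h import *
def cupgo(C,lat,fo,h,phi=50,al=22,ax=4.2):
    """shifts for brush grip point at cup centre C + fo along f + lat sideways, height h"""
    p0,r0,o=pose();Rt=R.from_euler('xyz',(180,0,phi),degrees=True)*R.from_euler('y',90-al,degrees=True)
    f=np.array([np.cos(np.deg2rad(phi)),np.sin(np.deg2rad(phi))]);n=np.array([-f[1],f[0]]);tz=Rt.apply([0,0,1])
    p=np.r_[np.array(C)+fo*f+lat*n,h]+ax*tz
    print('t',round(o['time'],2),'at',p0.round(1),'to',p.round(1),'q',np.round(o['joint_positions'],2),'w',round(o['grip_width'],1),'F',np.round(o['contact_force'],1))
    print('turn',np.rad2deg((r0.inv()*Rt).as_rotvec()).round(1),'shift after turn',(Rt.inv().apply(p-p0)/1000).round(4))
    print('world up in tool',Rt.inv().apply([0,0,1]).round(3))
E
python3 - <<'E'
from cupgo import *
cupgo((637,-212),0,20,255)
m,im=snap('side','s12');a=cv2.resize(im[90:260,240:480],None,fx=2.5,fy=2.5,interpolation=cv2.INTER_CUBIC)
m,im=snap('wrist','w12')
c=np.zeros((600,780,3),np.uint8);c[:425,:600]=a;c[425:,:280]=cv2.resize(im,(280,175));cv2.imwrite('pics/s12a.png',c[:,:,::-1])
E
```

```text
t 39.98 at [ 480.2 -300.1  249.8] to [ 652.4 -193.7  253.4] q [-1.19  0.66  1.51  0.97  1.72 -0.75] w 17.5 F [-0.3 -0.2 -0.5]
turn [-0.   0.2 -0. ] shift after turn [0.0753 0.0635 0.1768]
world up in tool [ 0.927  0.    -0.375]
```

View pics/s12a.png

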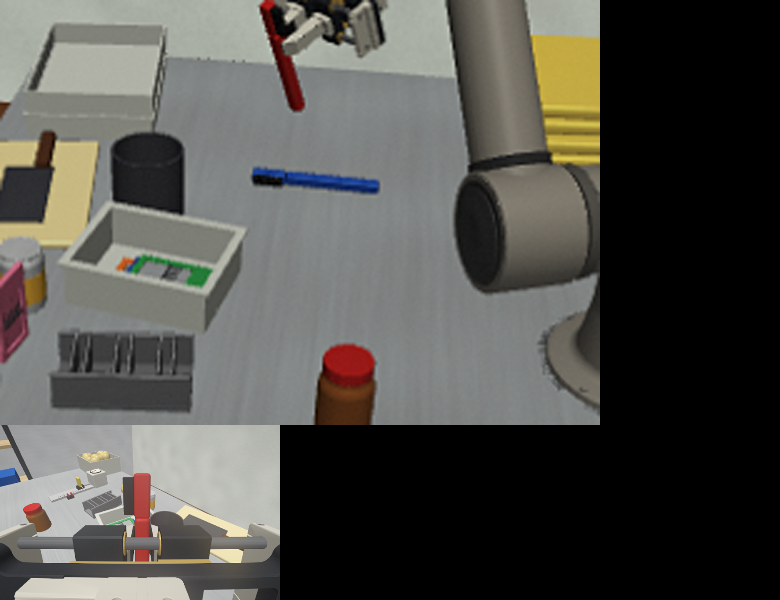

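>>> servo_tool --deltas '[[[0.012,0.0135,0.03],[0,0,0]],[[0.0165,0.0165,0.0367],[0,0,0]],[[0.0165,0.0165,0.0367],[0,0,0]],[[0.0165,0.0165,0.0367],[0,0,0]],[[0.0138,0.0165,0.0367],[0,0,0]],[[0,0,0],[0,0,0]],[[0,0,0],[0,0,0]],[[0,0,0],[0,0,0]]]'

```text
time: 41.08
tool_pos: [663.8, -204.6, 253.8]
tcp_rot: [-3.14, -1.187, 0.871]
contact_force: [-0.3, -1.0, -0.7]
grip_width: 17.8
finger_force: 30.0
```

Run:
```python
from cupgo import *
cupgo((637,-212),-16,20,255)
cupgo((637,-212),-16,20,133)
m,im=snap('side','s13');a=cv2.resize(im[90:200,250:360],None,fx=4,fy=4,interpolation=cv2.INTER_CUBIC)
m,im=snap('top','t13');b=cv2.resize(im[110:210,350:450],None,fx=3.5,fy=4.4,interpolation=cv2.INTER_CUBIC)
cv2.imwrite('pics/s13a.png',np.hstack([a,b])[:,:,::-1])
```

```text
t 41.08 at [ 663.8 -204.6  253.8] to [ 664.6 -204.   253.4] q [-0.86  0.72  1.39  1.16  1.51 -0.55] w 17.8 F [-0.3 -1.  -0.7]
turn [ 0. -0. -0.] shift after turn [0.0001 0.0002 0.0011]
world up in tool [ 0.927  0.    -0.375]
t 41.08 at [ 663.8 -204.6  253.8] to [ 664.6 -204.   131.4] q [-0.86  0.72  1.39  1.16  1.51 -0.55] w 17.8 F [-0.3 -1.  -0.7]
turn [ 0. -0. -0.] shift after turn [-0.1131  0.0002  0.0468]
world up in tool [ 0.927  0.    -0.375]
```

View pics/s13a.png

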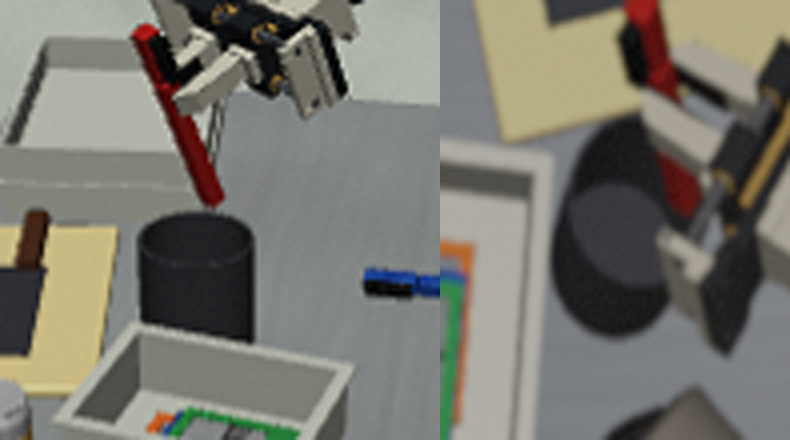

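Run:
```python
from cupgo import *
m=cam('side');print(w2px(m,[[633.7,-240.9,146],[637,-212,125]]).round(1))
im=cv2.imread('pics/s13.png')[:,:,::-1].copy()
for c in blobs(im,(0,120,40),(8,255,255),(270,80,340,160),20)[:2]: print(c[c[:,1]>c[:,1].max()-3].mean(0),c.max(0))
m=cam('top');im=cv2.imread('pics/t13.png')[:,:,::-1].copy();print(w2px(m,[[633.7,-240.9,146],[637,-212,125],[637,-212,0]]).round(1))
for c in blobs(im,(0,100,30),(8,255,255),(390,100,430,180),20)[:3]: print(c.min(0),c.max(0),c[c[:,1]>c[:,1].max()-3].mean(0))
```

```text
[[302.1 140.5]
 [299.7 149.8]]
[302.5        139.83333333] [305 141]
[[419.  155. ]
 [405.3 157.1]
 [398.  171.1]]
[402 107] [418 132] [415.44444444 131.        ]
[412 145] [424 159] [419.25 157.75]
```

>>> servo_tool --deltas '[[[-0.0185,0,0.0077],[0,0,0]],[[-0.0185,0,0.0077],[0,0,0]],[[-0.0185,0,0.0077],[0,0,0]],[[-0.0185,0,0.0077],[0,0,0]],[[-0.0139,0,0.0056],[0,0,0]],[[-0.0093,0,0.0038],[0,0,0]],[[0,0,0],[0,0,0]],[[0,0,0],[0,0,0]]]'

```text
time: 42.18
tool_pos: [665.1, -203.3, 148.7]
tcp_rot: [-3.141, -1.188, 0.872]
contact_force: [0.0, 1.2, 0.1]
grip_width: 17.5
finger_force: 30.0
```

Run:
```python
from cupgo import *
cupgo((637,-212),-16,20,133)
```

```text
t 42.17 at [ 665.1 -203.3  148.7] to [ 664.6 -204.   131.4] q [-0.85  0.86  1.44  1.18  1.43 -0.73] w 17.5 F [0.  1.2 0.1]
turn [-0.  -0.1 -0. ] shift after turn [-0.0163  0.0001  0.0057]
world up in tool [ 0.927  0.    -0.375]
```

>>> servo_tool --deltas '[[[-0.0075,0,0.003],[0,0,0]],[[-0.0065,0,0.003],[0,0,0]],[[0,0,0],[0,0,0]],[[0,0,0],[0,0,0]]]'

```text
time: 42.68
tool_pos: [665.1, -202.8, 132.8]
tcp_rot: [-3.138, -1.188, 0.869]
contact_force: [-0.5, -0.6, -0.6]
grip_width: 17.6
finger_force: 30.0
```

>>> servo_tool --deltas '[[[0,0,0],[0,0,0]],[[0,0,0],[0,0,0]],[[0,0,0],[0,0,0]],[[0,0,-0.02],[0,0,0]],[[0,0,-0.04],[0,0,0]],[[0,0,-0.05],[0,0,0]],[[0,0,-0.05],[0,-10,0]],[[0,0,0],[0,-10,0]],[[0,0,0],[0,-10,0]],[[0,0,0],[0,-10,0]],[[0,0,0],[0,-10,0]],[[0,0,0],[0,-10,0]],[[0,0,0],[0,-8,0]],[[0,0,0],[0,0,0]],[[0,0,0],[0,0,0]]]' --fingers 0.5

```text
time: 44.55
tool_pos: [569.0, -317.3, 192.5]
tcp_rot: [-3.139, -0.003, 0.872]
contact_force: [0.3, -0.2, 0.5]
grip_width: 45.8
finger_force: 0.0
```

Run:
```python
from h import *
ms,ims=snap('side','s14');mt,imt=snap('top','t14')
def red(im,box):
    hsv=cv2.cvtColor(im,cv2.COLOR_RGB2HSV);k=cv2.inRange(hsv,(0,110,40),(8,255,255))|cv2.inRange(hsv,(172,110,40),(180,255,255))
    b=np.zeros_like(k);b[box[1]:box[3],box[0]:box[2]]=255;k&=b
    c=cv2.findContours(k,0,1)[0];return [(x.reshape(-1,2).min(0).tolist(),x.reshape(-1,2).max(0).tolist(),cv2.fitLine(x,1,0,.01,.01).ravel().round(2).tolist(),cv2.contourArea(x)) for x in c if cv2.contourArea(x)>8]
print('side',red(ims,(265,80,345,180)));print('top',red(imt,(370,90,445,320)))
for c in blobs(imt,(100,120,60),(130,255,255),(420,190,560,330))[:1]:
    r=rect(mt,c,18);print('blue',np.round(r[0]),np.round(r[1]),cv2.boxPoints(r).round().tolist())
go((439.5,-368,110),(180,0,-1.5))
```

```text
side [([280, 138], [294, 155], [0.6399999856948853, 0.7699999809265137, 285.94000244140625, 147.1300048828125], 40.0)]
top [([387, 128], [413, 173], [0.46000000834465027, 0.8899999856948853, 396.9100036621094, 144.4600067138672], 366.0)]
t 44.65 at [ 568.6 -317.9  192.4] [-1.799e+02 -1.000e-01  4.990e+01] q [-0.629  0.604  1.189  0.002  1.351  0.071] w 45.9
 turn [-0.2 -0.1 51.4] shift after turn m [-0.1278  0.0535  0.0824]  shift before turn [-0.1217 -0.0662  0.0822]
```

```bash
cat > tri.py <<'E'
from h import *
def ray(m,uv):
    n=cv2.undistortPoints(np.array(uv,float).reshape(1,1,2),m['mtx'],m['dist']).ravel();d=m['R']@np.r_[n,1];return m['xyz'],d/np.linalg.norm(d)
def tri(a,b):
    (o1,d1),(o2,d2)=ray(cam('top'),a),ray(cam('side'),b)
    t=np.linalg.lstsq(np.c_[d1,-d2],o2-o1,rcond=None)[0];p,q=o1+t[0]*d1,o2+t[1]*d2;return ((p+q)/2).round(1),round(np.linalg.norm(p-q),1)
E
python3 - <<'E'
from tri import *
mt=cam('top');ms=cam('side')
it=cv2.imread('pics/t14.png')[:,:,::-1].copy();i_s=cv2.imread('pics/s14.png')[:,:,::-1].copy()
def mask(im,box):
    h=cv2.cvtColor(im,cv2.COLOR_RGB2HSV);k=cv2.inRange(h,(0,110,40),(8,255,255))|cv2.inRange(h,(172,110,40),(180,255,255));b=np.zeros_like(k);b[box[1]:box[3],box[0]:box[2]]=255;return k&b
k=mask(it,(380,120,420,180));print('top rows',[(v,np.where(k[v])[0][[0,-1]].tolist()) for v in range(126,176,4) if k[v].any()])
k=mask(i_s,(265,80,320,180));print('side rows',[(v,np.where(k[v])[0][[0,-1]].tolist()) for v in range(130,160,2) if k[v].any()])
print(tri((390,129.5),(281.5,139.5)))
for uv in [(411,173),(390,129)]:
    for z in (6,100,150,170): print(uv,z,px2w(mt,uv,z).round(0)[0])
for c in blobs(i_s,(100,120,40),(130,255,255),(300,130,480,260),15)[:2]: print('blue side',c.min(0),c.max(0),px2w(ms,[c[c[:,0].argmin()],c[c[:,0].argmax()]],9).round(0).tolist())
E
```

```text
top rows [(130, [387, 393]), (134, [387, 395]), (138, [390, 399]), (142, [392, 401]), (146, [393, 403]), (150, [394, 405]), (154, [397, 406]), (158, [399, 408]), (162, [401, 409]), (166, [403, 411]), (170, [405, 413])]
side rows [(138, [283, 284]), (140, [280, 285]), (142, [281, 287]), (144, [282, 288]), (146, [284, 284]), (148, [285, 290]), (150, [286, 291]), (152, [287, 293]), (154, [289, 294])]
(array([ 690.3, -173.9,  179.1]), np.float64(0.3))
(411, 173) 6 [ 628. -245.    6.]
(411, 173) 100 [ 603. -226.  100.]
(411, 173) 150 [ 590. -216.  150.]
(411, 173) 170 [ 585. -212.  170.]
(390, 129) 6 [ 753. -202.    6.]
(390, 129) 100 [ 719. -187.  100.]
(390, 129) 150 [ 702. -179.  150.]
(390, 129) 170 [ 695. -175.  170.]
blue side [341 157] [391 166] [[510.0, -385.0, 9.0], [321.0, -379.0, 9.0]]
```

>>> servo_tool --deltas '[[[-0.04,-0.02,0.01],[0,0,0]],[[-0.04,-0.024,0.015],[0,0,0]],[[-0.0417,-0.0222,0.015],[0,0,0]],[[0,0,0.01],[0,0,10]],[[0,0,0.01],[0,0,10]],[[0,0,0.01],[0,0,10]],[[0,0,0.01],[0,0,10]],[[0,0,0],[0,0,10]],[[0,0,0],[0,0,1.4]],[[0,0,0],[0,0,0]],[[0,0,0],[0,0,0]]]' --fingers 0.6

```text
time: 46.02
tool_pos: [440.6, -367.4, 112.7]
tcp_rot: [-3.14, 0.0, -0.023]
contact_force: [0.3, 0.0, -0.0]
grip_width: 55.3
finger_force: 0.0
```

Run:
```python
from h import *
go((439.5,-368,4),(180,0,-1.5))
m,im=snap('wrist','w15')
for c in blobs(im,(100,120,40),(130,255,255),None,60)[:3]:
    r=rect(m,c,18);print('blue w',np.round(r[0]),np.round(r[1]),cv2.boxPoints(r).round().tolist(),c.min(0),c.max(0))
m,im=snap('top','t15')
for c in blobs(im,(100,120,40),(130,255,255),(420,190,560,330))[:2]:
    r=rect(m,c,18);print('blue t',np.round(r[0]),np.round(r[1]),cv2.boxPoints(r).round().tolist())
m=cam('side')
for f in ('side0','s14'):
    i=cv2.imread(f'pics/{f}.png')[:,:,::-1].copy()
    for c in blobs(i,(100,120,40),(130,255,255),(300,130,480,260),15)[:1]: print(f,c.min(0),c.max(0))
```

```text
t 46.02 at [ 440.6 -367.4  112.7] [-179.9    0.    -1.3] q [-8.290e-01  5.410e-01  1.541e+00  1.000e-03  1.061e+00  7.640e-01] w 55.3
 turn [-0.1  0.   0.2] shift after turn m [-0.0011  0.0006  0.1087]  shift before turn [-0.001   0.0008  0.1087]
blue w [ 452. -368.] [ 17. 121.] [[392.0, -375.0], [512.0, -379.0], [513.0, -362.0], [392.0, -358.0]] [316 115] [337 256]
blue w [ 350. -365.] [16. 27.] [[336.0, -372.0], [363.0, -373.0], [364.0, -357.0], [336.0, -356.0]] [316 285] [333 311]
side0 [341 157] [391 166]
s14 [341 157] [391 166]
```

>>> servo_tool --deltas '[[[-0.001,0.0006,0.03],[0,0,0]],[[0,0,0.03],[0,0,0]],[[0,0,0.02],[0,0,0]],[[0,0,0.017],[0,0,0]],[[0,0,0.011],[0,0,0]],[[0,0,0],[0,0,0]],[[0,0,0],[0,0,0]]]'

```text
time: 47.0
tool_pos: [440.0, -367.9, 5.2]
tcp_rot: [-3.141, -0.0, -0.024]
contact_force: [-0.4, 0.4, 0.2]
grip_width: 54.9
finger_force: 0.0
```

>>> servo_tool --deltas '[[[0,0,0],[0,0,0]],[[0,0,0],[0,0,0]],[[0,0,0],[0,0,0]],[[0,0,0],[0,0,0]],[[0,0,0],[0,0,0]],[[0,0,0],[0,0,0]]]' --fingers 0

```text
time: 47.75
tool_pos: [439.7, -367.6, 4.7]
tcp_rot: [-3.14, 0.001, -0.024]
contact_force: [-0.6, 0.3, 1.0]
grip_width: 17.6
finger_force: 30.0
```

Run:
```python
from ins import *
go((480,-300,255),(180,0,50))
q=np.array(bot.get_obs()['joint_positions'])
C=np.array([638,-213]);f=np.array([.6428,.766]);n=np.array([-.766,.6428])
for name,p,th in [('y',(480,-300,255),0),('t40',(480,-300,255),40),('t78',(480,-300,255),78)]+[('in%d'%h,np.r_[C+18*n,h],78) for h in (262,200,135)]:
    Rt=R.from_euler('xyz',(180,0,50),degrees=True)*R.from_euler('y',th,degrees=True);r=ik(np.array(p,float),Rt,q);q=r.x;print(name,r.cost<1e-4,q.round(2))
```

```text
t 47.75 at [ 439.7 -367.6    4.7] [-179.9    0.    -1.4] q [-8.300e-01  6.870e-01  1.629e+00  1.000e-03  8.270e-01  7.640e-01] w 17.6
 turn [ -0.1  -0.  -51.4] shift after turn m [ 0.0777 -0.0126 -0.2503]  shift before turn [ 0.0385 -0.0689 -0.2503]
y True [-0.69  0.4   1.36  0.    1.38  0.  ]
t40 True [-1.05  0.47  1.46  0.65  1.5  -0.5 ]
t78 True [-1.21  0.73  1.54  1.07  1.8  -0.82]
in262 True [-0.92  0.73  1.53  1.27  1.6  -0.71]
in200 True [-0.92  0.82  1.55  1.27  1.57 -0.82]
in135 True [-0.92  0.93  1.55  1.27  1.54 -0.93]
```

>>> servo_tool --deltas '[[[0,0,-0.02],[0,0,0]],[[0.0085,-0.01,-0.045],[0,0,0]],[[0.01,-0.02,-0.045],[0,0,0]],[[0.01,-0.02,-0.045],[0,0,0]],[[0.01,-0.0189,-0.045],[0,0,0]],[[0,0,-0.05],[0,0,-10.4]],[[0,0,0],[0,0,-10]],[[0,0,0],[0,0,-10]],[[0,0,0],[0,0,-10]],[[0,0,0],[0,0,-11]],[[0,0,0],[0,8,0]],[[0,0,0],[0,10,0]],[[0,0,0],[0,10,0]],[[0,0,0],[0,10,0]],[[0,0,0],[0,10,0]],[[0,0,0],[0,10,0]],[[0,0,0],[0,10,0]],[[0,0,0],[0,10,0]],[[0,0,0],[0,0,0]],[[0,0,0],[0,0,0]]]'

```text
time: 50.25
tool_pos: [480.2, -300.0, 255.0]
tcp_rot: [-3.14, -1.359, 0.867]
contact_force: [0.2, 0.5, -0.3]
grip_width: 17.9
finger_force: 30.0
```

Run:
```python
from cupgo import *
cupgo((638,-213),18,0,262,al=12)
```

```text
t 50.25 at [ 480.2 -300.   255. ] to [ 626.9 -198.3  261.1] q [-1.22  0.73  1.53  1.07  1.81 -0.81] w 17.9 F [ 0.2  0.5 -0.3]
turn [ 0.2  0.2 -0.1] shift after turn [0.0418 0.0469 0.1672]
world up in tool [ 0.978  0.    -0.208]
```

>>> servo_tool --deltas '[[[0.0118,0.0089,0.0312],[0,0,0]],[[0.01,0.01,0.038],[0,0,0]],[[0.01,0.01,0.038],[0,0,0]],[[0.01,0.01,0.03],[0,0,0]],[[0,0.008,0.03],[0,0,0]],[[0,0,0],[0,0,0]],[[0,0,0],[0,0,0]],[[0,0,0],[0,0,0]]]'

```text
time: 51.25
tool_pos: [626.7, -199.6, 261.6]
tcp_rot: [3.141, -1.361, 0.868]
contact_force: [-0.5, -0.2, -1.3]
grip_width: 17.6
finger_force: 30.0
```

Run:
```python
from cupgo import *
cupgo((638,-213),18,0,262,al=12)
cupgo((638,-213),18,0,136,al=12)
p0,r0,o=pose();G=p0-4.2*r0.apply([0,0,1]);foot=G-117*r0.apply([1,0,0]);print('foot',foot.round(1))
m,im=snap('side');print('pred',w2px(m,foot).round(1))
for c in blobs(im,(100,100,40),(130,255,255),(270,60,345,160),20)[:2]: print('side',c[c[:,1]>c[:,1].max()-3].mean(0),c.min(0),c.max(0))
m,im=snap('top');print('pred',w2px(m,foot).round(1))
for c in blobs(im,(100,100,40),(130,255,255),(370,90,440,190),10)[:3]: print('top',c.min(0),c.max(0))
```

```text
t 51.25 at [ 626.7 -199.6  261.6] to [ 626.9 -198.3  261.1] q [-0.92  0.73  1.51  1.27  1.61 -0.7 ] w 17.6 F [-0.5 -0.2 -1.3]
turn [ 0.3 -0.  -0.1] shift after turn [-0.0003 -0.0007  0.0012]
world up in tool [ 0.978  0.    -0.208]
t 51.25 at [ 626.7 -199.6  261.6] to [ 626.9 -198.3  135.1] q [-0.92  0.73  1.51  1.27  1.61 -0.7 ] w 17.6 F [-0.5 -0.2 -1.3]
turn [ 0.3 -0.  -0.1] shift after turn [-0.1235 -0.0007  0.0274]
world up in tool [ 0.978  0.    -0.208]
foot [ 608.3 -221.3  148.1]
pred [[308.4 143.2]]
side [308.66666667 143.        ] [297  93] [311 144]
pred [[412.1 165.7]]
top [409 126] [418 148]
top [409 159] [417 168]
```

>>> servo_tool --deltas '[[[0.0012,-0.0007,0.0059],[0,0,0]],[[-0.02,0,0.0043],[0,0,0]],[[-0.02,0,0.0043],[0,0,0]],[[-0.02,0,0.0043],[0,0,0]],[[-0.02,0,0.0043],[0,0,0]],[[-0.015,0,0.0032],[0,0,0]],[[-0.01,0,0.0021],[0,0,0]],[[0,0,0],[0,0,0]],[[0,0,0],[0,0,0]]]'

```text
time: 52.48
tool_pos: [630.6, -193.7, 154.0]
tcp_rot: [-3.139, -1.362, 0.866]
contact_force: [-0.3, -0.8, 0.5]
grip_width: 17.5
finger_force: 30.0
```

Run:
```python
from cupgo import *
cupgo((638,-213),18,6,136,al=12)
```

```text
t 52.48 at [ 630.6 -193.7  154. ] to [ 630.7 -193.7  135.1] q [-0.91  0.89  1.55  1.28  1.54 -0.89] w 17.5 F [-0.3 -0.8  0.5]
turn [ 0.2 -0.1 -0.1] shift after turn [-0.0185  0.0001  0.0039]
world up in tool [ 0.978  0.    -0.208]
```

>>> servo_tool --deltas '[[[-0.009,0,0.002],[0,0,0]],[[-0.007,0,0.0015],[0,0,0]],[[0,0,0],[0,0,0]],[[0,0,0],[0,0,0]]]'

```text
time: 52.98
tool_pos: [630.6, -193.4, 137.1]
tcp_rot: [-3.134, -1.362, 0.861]
contact_force: [-0.1, 0.3, -0.1]
grip_width: 17.6
finger_force: 30.0
```

>>> servo_tool --deltas '[[[0,0,0],[0,0,0]],[[0,0,0],[0,0,0]],[[0,0,0],[0,0,0]],[[0,0,-0.02],[0,0,0]],[[0,0,-0.04],[0,0,0]],[[0,0,-0.05],[0,0,0]],[[0.03,0,-0.05],[0,-8,0]],[[0.04,0,0],[0,-10,0]],[[0,0,0],[0,-10,0]],[[0,0,0],[0,-10,0]],[[0,0,0],[0,-10,0]],[[0,0,-0.04],[0,-10,0]],[[-0.05,0,-0.04],[0,-10,0]],[[-0.05,0,0],[0,-10,0]],[[-0.05,0,0],[0,0,0]],[[-0.05,0,0],[0,0,0]],[[0,0,0],[0,0,0]],[[0,0,0],[0,0,0]]]' --fingers 0.5

```text
time: 55.22
tool_pos: [394.0, -472.5, 283.0]
tcp_rot: [-3.14, -0.001, 0.866]
contact_force: [0.5, 0.5, 0.2]
grip_width: 46.3
finger_force: 0.0
```

Run:
```python
from tri import *
p,r,o=pose();print(o['time'],p.round(),np.round(o['contact_force'],1))
for n in ('top','side'):
    m,im=snap(n,n+'20');h=cv2.cvtColor(im,cv2.COLOR_RGB2HSV)
    for nm,k in (('red',cv2.inRange(h,(0,110,40),(8,255,255))|cv2.inRange(h,(172,110,40),(180,255,255))),('blue',cv2.inRange(h,(100,110,40),(130,255,255)))):
        b=np.zeros_like(k);x=(375,100,440,195) if n=='top' else (262,80,330,165);b[x[1]:x[3],x[0]:x[2]]=255;k&=b
        print(n,nm,[(v,np.where(k[v])[0][[0,-1]].tolist()) for v in range(90,190,4 if n=='top' else 3) if k[v].any()])
B=(305,135,385,230);m,im=cam('top'),cv2.imread('pics/top20.png')[:,:,::-1].copy()
for n,lo,hi,z in [('o',(5,120,60),(20,255,255),14),('b',(100,120,60),(130,255,255),22),('g',(45,80,40),(85,255,255),30)]:
    for c in blobs(im,lo,hi,B)[:1]: q=rect(m,c,z);print(n,np.round(q[0]),np.round(q[1]))
for c in blobs(im,(22,120,60),(35,255,255),(140,170,200,250))[:1]: q=rect(m,c,80);print('tab',np.round(q[0]),np.round(q[1]))
```

```text
55.225 [ 394. -472.  283.] [0.5 0.5 0.2]
top red [(130, [387, 393]), (134, [387, 395]), (138, [391, 399]), (142, [392, 401]), (146, [394, 403]), (150, [396, 405]), (154, [398, 406]), (158, [400, 408]), (162, [402, 409]), (166, [403, 411]), (170, [406, 413])]
top blue [(138, [385, 389]), (142, [382, 390]), (146, [384, 392]), (150, [390, 394]), (154, [392, 396]), (158, [389, 398]), (162, [391, 399]), (166, [394, 401]), (170, [397, 403])]
side red [(138, [283, 284]), (141, [280, 286]), (144, [282, 283]), (147, [284, 284]), (150, [286, 286]), (153, [288, 291])]
side blue [(141, [288, 293]), (144, [288, 292]), (147, [289, 294]), (150, [291, 295]), (153, [293, 298]), (156, [298, 298])]
o [655. -78.] [59. 15.]
b [641. -72.] [52.  5.]
g [582. -59.] [ 62. 107.]
tab [580. 384.] [48. 23.]
```

Run:
```python
from tri import *
print('blue head',tri((386,140),(290,140.5)),px2w(cam('top'),[400,172],6).round())
m=cam('top')
for f in ('t10','top20'):
    im=cv2.imread(f'pics/{f}.png')[:,:,::-1].copy()
    for c in blobs(im,(0,0,165),(180,45,255),None,60):
        q=rect(m,c,18);print(f,c.mean(0).round(),np.round(q[0]),np.round(q[1]))
```

```text
blue head (array([ 661.1, -161. ,  185.3]), np.float64(4.2)) [[ 632. -216.    6.]]
t10 [542.  96.] [ 813. -620.] [185. 261.]
t10 [ 98. 105.] [873. 585.] [111.  75.]
t10 [ 77. 395.] [137. 622.] [229.  23.]
t10 [360. 169.] [620. -73.] [164. 205.]
t10 [154. 155.] [725. 423.] [51. 53.]
t10 [351. 158.] [679. -86.] [134.  38.]
t10 [328. 228.] [502. -16.] [100.  37.]
t10 [ 69. 146.] [779. 655.] [90. 51.]
top20 [346. 181.] [619. -72.] [164. 204.]
top20 [ 77. 395.] [137. 622.] [229.  23.]
top20 [ 98. 104.] [874. 585.] [ 74. 105.]
top20 [ 70. 145.] [768. 644.] [62. 55.]
top20 [154. 155.] [723. 427.] [50. 45.]
```

```bash
python3 -c "
from plant import bot
print(bot.close_job())"
```

```text
the job is handed in; nothing more can be done
None
```

The job is handed in at about 55 s of the 210 s: all three plates (green, orange, blue) lie flat in the tub, the timer was then held at the mark for about 2.9 s and went home, and the two brushes present (red, blue) stand bristles-up in the cup; the jar, tin and potato were never handled, and the judge's result was not shown.

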